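Close a steel canister with its camlock cap

ROBOT

A 6-joint arm with a two-finger parallel gripper is mounted at the origin on a cart in front of the work surface, level with it; the furniture and walls round the work are solid. World frame = base frame: x ahead of the robot, y to its left, z up, the work surface at z = 0. Lengths are in mm, angles in rad, forces in N, time in s.
With the tool pointing down it reaches from about 350 to 875 mm from the base axis. Payload 4.2 kg.
Tool frame: the origin (TCP) lies midway between the tips of the shut fingers; the grasp point (between the pads) lies 19 mm behind it; z points along the fingers, y is the direction in which the jaws open and shut (so a half turn about z gives the same grasp; the last joint's range is limited). The gripper opens to 85 mm and grips with 20 to 120 N. Pads are 22 mm wide; open, the fingers measure 114 mm over their backs; the gripper's body (76 mm by 85 mm) begins 54 mm behind the grasp point. The pads swing forward as they close: fully open they stand 13 mm farther back than shut.
Start: joints at [-0.858, 0.385, 0.008, 0, -1.194, -0.259], TCP at [274.002, -561.714, 210.412] pointing down, gripper open.
Joint ranges: [-3.14, 3.14], [-1.21, 2.06], [-1.07, 1.41], [-3.16, 2.05], [-2.99, -0.16], [-3.1, 3.1]. Speed limits (rad/s): [2.79, 2.79, 3.14, 3.14, 3.14, 3.14].

INTERFACE

Orientations are given as a unit quaternion [x, y, z, w].
In Python, from bench import arm gives the robot as it stands.
- The arm moves only by the tool servo_tool, never from a script. Its argument "rows" is a list of rows, each an object of numbers: "fingers": the finger opening in cm, from 0 to 8.54; "x", "y", "z": the shift along the tool's x, y, z in cm; "turn": the turn about the tool's z in degrees. A call has 1 to 10 rows; each row shifts and turns the commanded pose from where the row before left it, along the tool's axes as they then stand; what a row does not reach is not made up. A row lasts 1/12 s, in which the tool goes at most 41.7 mm and 7.16 degrees, less where a joint would pass 70% of its speed; a pose out of reach is approached as far as the arm can. A call is refused whole if a number of a shift passes 4.17 or a number of a turn 7.16, either way. A call with a gripper value outside its range is refused whole. The fingers move at their own pace and stop on an object; the grip force is fixed at half the most. Time passes only in rows, so rows that do not move let the fingers close. It gives the time, the measured TCP pose, the force and the opening at its end, in the units of the state.
- arm.read_state(): the state, without advancing time (a new reading comes with each control period).
- arm.get_image(name): name is "scene" or "side" or "wrist"; returns (picture, depth): 384x512x3 uint8, red, green, blue; 384x512 float32, mm along the optical axis (not along the pixel's ray), 0 where there is no reading.
- arm.camera_model(name): a dict with "fx", "fy", "cx", "cy" (pixels), "pose" (4x4, takes a point from camera to world coordinates). Camera axes: x right, y down, z forward; pixel columns grow to the right and rows downward; lengths in mm; the calibration is good to about 2 mm. A picture is of the moment at which its call begins: read the wrist's pose just before it. camera_model takes no time and is no camera call; for the wrist camera it gives the pose at the moment of the call.
- arm.job_done(): hands the job in, once; it reports no verdict.
The state is a dict: "clock": time; "joints": joint angles; "joint_vel": joint speeds; "joint_efforts": joint torques, N m; "position": TCP position; "ee_rot": TCP orientation; "contact_force": force on the tool from outside, world axes, zero at the start; "wrist_torque": the same for the moment, N m; "gripper_width": finger opening in mm.
Only numpy, scipy, OpenCV 4.12 (cv2) and the standard library are available. Lean on these libraries where they do the work, as an engineer would, in place of code of your own. Each camera call takes 0.05 s, during which the arm holds its last target.

TASK

The steel canister has to be closed before it leaves the lab. Take the camlock cap by its round body, set it mouth down over the canister's grooved adaptor and, with both cam arms still open, press it straight down until the gasket gives and it is fully home; about 20 N does it, and it must not be forced with more than 40 N. Then, without forcing it, swing one cam arm all the way down past its tight point until it lies home beside the neck, and only after that the other one; leave everything else on the table where it is.

Things in the scene. Friction and masses are not known exactly. Their poses are not given: they have to be found in the camera images.
- canister: Squat stainless canister, 152 mm across, wire handles at both sides out to 96 mm from its axis, 70 mm up. It stands fast on the worktop. A neck rises from its middle and carries the grooved adaptor. Origin at the centre of its underside, z up
- adaptor_rim (a point): Centre of the top rim of the grooved adaptor, 215 mm over the worktop. Head 36 mm across and 10 mm tall, its top edge bevelled 2.5 mm in over 4 mm; under it a groove 20 mm tall, 24 mm across at its bottom, then 36 mm across again. The neck below is under 44 mm across; the canister's shoulder begins 93 mm under the rim
- cap_center (a point): Middle of the loose camlock cap, 21 mm over its mouth: round aluminium cup, standing mouth down, 50 mm across, 42 mm tall (the crown 45 mm across from 33 mm up), about 0.33 kg. z up; x points to arm a's pin, so the free sides to grip are at +y and -y; hinge ears stand out to 32 mm at +x and -x
- cap: The same cap, origin at the centre of its mouth, same axes. Bore 37.4 mm, bevelled 2 mm at the mouth. Its gasket meets the rim when the mouth is 30 mm below the rim; fully home the mouth is 34 mm below it. The gasket begins to give at about 6 N of push and is fully down at about 20 N; let go, the cap springs back up to 3 mm, until the cam arms draw it down again
- cam_a (a joint): First cam arm: 70 mm aluminium lever, 11 mm wide, finger eye at its end, hinged on a level pin 23.9 mm from the cap's axis at the cap's plus x side, 15 mm over the mouth. 0 = fully open, pointing out and 45 degrees up; 2.36 = fully down, along the neck. Starts nearly open and stays where left. On the adaptor it turns tight from about 1.4 (0.15 to 0.4 N m) and past 2.2 goes over centre to its stop
- cam_b (a joint): Second cam arm: 70 mm aluminium lever, 11 mm wide, finger eye at its end, hinged on a level pin 23.9 mm from the cap's axis at the cap's minus x side, 15 mm over the mouth. 0 = fully open, pointing out and 45 degrees up; 2.36 = fully down, along the neck. Starts nearly open and stays where left. On the adaptor it turns tight from about 1.4 (0.15 to 0.4 N m) and past 2.2 goes over centre to its stop
- cam_a_push (a point): Where to push the first cam arm: on its outer face (on top when open, away from the neck when down), 36 mm along the arm from its pin; this face stands 9.8 mm off the line from the pin along the arm, which goes on 27 mm to the eye's end. 5 to 15 N here, square to the arm, swings it home. The cap's crown is 27 mm over the pin: lean the wrist outward to keep the gripper's body off it
- cam_b_push (a point): Where to push the second cam arm: on its outer face (on top when open, away from the neck when down), 36 mm along the arm from its pin; this face stands 9.8 mm off the line from the pin along the arm, which goes on 27 mm to the eye's end. 5 to 15 N here, square to the arm, swings it home. The cap's crown is 27 mm over the pin: lean the wrist outward to keep the gripper's body off it
- amber_bottle: Small brown bottle with a white cap, 36 mm across, 75 mm tall, loose, on the other side of the canister from the cap; it stays there. Origin at its underside
- tape: Roll of tan tape, 66 mm across, 19 mm tall, lying loose in front of the canister; it stays there. Origin at its underside
- cup: Specimen cup with a white lid, 53 mm across, 59 mm tall, loose, at the right; it stays there. Origin at its underside
Mind the look-alikes: they are no part of the job. Of the things shaped like the cap, the aluminium one is meant.

How it is judged (in metres and radians):
On the way, in this order (a step that is already met when the one before it is completed fails the run):
1. the cap is pressed fully home on the adaptor, both cam arms still open (z of cap in the frame of adaptor_rim below -0.0328 m and horizontal distance between cap and adaptor_rim below 0.002 m and angle between cap's own z axis and vertical below 0.05 rad and value of joint each of cam_a, cam_b below 0.8 rad), for 0.1 s.
2. one cam arm is all the way down while the other is still up (((value of joint cam_a above 2.25 rad and value of joint cam_b below 1.2 rad) or (value of joint cam_b above 2.25 rad and value of joint cam_a below 1.2 rad))), for 0.2 s.
At the end, for the whole second after the job is handed in: both cam arms are down to within 0.11 rad of their stops, and the cap sits square on the adaptor, at rest, drawn down to within 2.5 mm of fully home and centred within 2 mm (value of joint each of cam_a, cam_b above 2.25 rad and z of cap in the frame of adaptor_rim below -0.0315 m and horizontal distance between cap and adaptor_rim below 0.002 m and angle between cap's own z axis and vertical below 0.05 rad and linear speed of cap below 0.02 m/s); the robot touches nothing.
It fails at once if the cap is forced onto the adaptor with over 40 N while both cam arms are open (contact force between cap and canister above 40 N and value of joint each of cam_a, cam_b below 0.8 rad).
It fails at once if the coupling is strained with over 150 N between cap and adaptor (contact force between cap and canister above 150 N).
It fails at once if the brown bottle is pushed away (distance of amber_bottle from where it was at the start of the episode above 0.03 m).
It fails at once if the tape roll is pushed away (distance of tape from where it was at the start of the episode above 0.03 m).
It fails at once if the specimen cup is pushed away (distance of cup from where it was at the start of the episode above 0.03 m).
It also fails if it takes over 72 s, if anything falls off the work surface, if the arm or the gripper's body presses on something with over 40 N, if the wrist force passes 120 N, or if a joint passes its speed limit or range.

## Working session

There is one attempt and no reset: what is moved stays moved. The work goes in short steps, Python scripts to look and compute and a tool call to move; the robot and the scene stay as the last step left them, time stands still between calls to the robot, and variables do not carry over. Pictures are saved under pics/ and viewed, and the job is handed in when it is done.

Besides the shell and the picture viewer there is one more tool, called after "Emit:" in YAML: its name, and indented under it one key for each argument. servo_tool: Moves the arm, as the interface text tells. Its arguments: {"type":"object","properties":{"rows":{"type":"array","items":{"type":"object","properties":{"fingers":{"type":"number"},"x":{"type":"number"},"y":{"type":"number"},"z":{"type":"number"},"turn":{"type":"number"}}}}},"required":["rows"]}

```bash
ls; mkdir -p pics; python3 - <<'E'
from bench import arm
import cv2,numpy as np
s=arm.read_state();print(s)
for n in ["scene","side","wrist"]:
    im,d=arm.get_image(n);cv2.imwrite(f"pics/{n}0.png",im[:,:,::-1]);np.savez(f"pics/{n}0.npz",im=im,d=d)
    m=arm.camera_model(n);print(n,m['fx'],m['fy'],m['cx'],m['cy'],np.round(m['pose'],3).tolist())
E
```

```text
pics
{'clock': 0.0, 'joints': array([-8.58388199e-01,  3.85546099e-01,  6.62438939e-03, -5.04528734e-04,
       -1.19398506e+00, -2.58612574e-01]), 'joint_vel': array([ 9.79237083e-04, -4.85584736e-04, -7.27870473e-04, -5.12675661e-04,
       -4.92379366e-05, -1.82719427e-03]), 'joint_efforts': array([-2.75556550e-05, -3.92288661e+01,  1.88400078e+01,  4.18605655e+00,
       -4.57355534e-03,  5.86204706e-06]), 'position': array([ 273.73675304, -561.16758788,  209.32655476]), 'ee_rot': array([-2.24865084e-01,  9.74389309e-01,  1.04269237e-03, -2.85056526e-04]), 'contact_force': array([-0.15510366, -0.99220871,  0.56921642]), 'wrist_torque': array([0.0032231 , 0.0024725 , 0.03246247]), 'gripper_width': 85.468154479223}
scene 460.31448364104756 460.31448364104756 256.31941893853326 191.54039040127378 [[0.715, -0.41, 0.566, -447.528], [-0.699, -0.436, 0.567, -1019.299], [0.014, -0.801, -0.598, 1161.35], [0.0, 0.0, 0.0, 1.0]]
side 455.98220959041396 455.98220959041396 253.74628074874013 191.6643983432828 [[-0.882, -0.211, 0.422, -22.747], [-0.471, 0.439, -0.765, 900.158], [-0.024, -0.873, -0.487, 768.48], [0.0, 0.0, 0.0, 1.0]]
wrist 296.57002707835437 296.57002707835437 251.05811502347683 188.2262380397885 [[-0.439, 0.85, 0.293, 197.759], [0.899, 0.413, 0.147, -598.811], [0.003, 0.327, -0.945, 372.655], [0.0, 0.0, 0.0, 1.0]]
```

View pics/scene0.png

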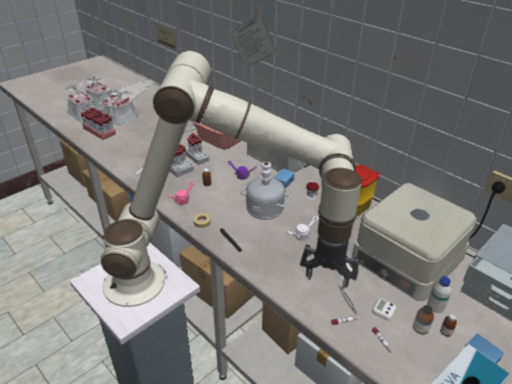

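View pics/side0.png

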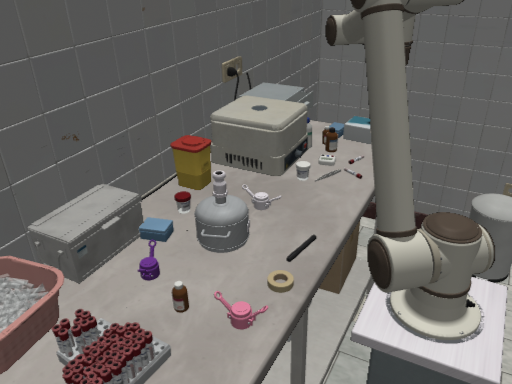

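View pics/wrist0.png

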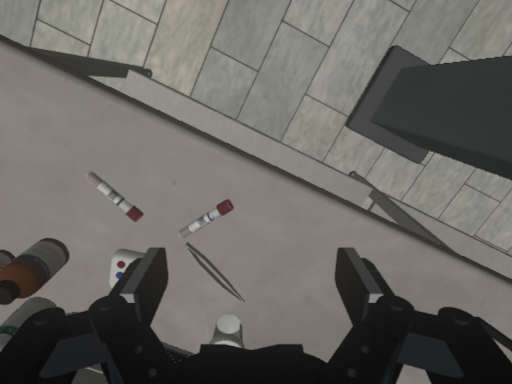

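Candidates for the cap: a silver one at scene (303,231) / side (261,200), a pink one at scene (182,197) / side (241,315) and a purple one at scene (242,172) / side (149,267). The silver one matches "aluminium", so I'll crop in close on it.

```bash
python3 - <<'E'
import cv2,numpy as np
a=cv2.imread("pics/scene0.png")[150:260,220:340];b=cv2.imread("pics/side0.png")[160:260,180:300]
a=cv2.resize(a,None,fx=3.3,fy=5*0.66,interpolation=cv2.INTER_CUBIC);b=cv2.resize(b,(a.shape[1],a.shape[0]*1),interpolation=cv2.INTER_CUBIC)
cv2.imwrite("pics/crop0.png",np.hstack([a,b]))
E
```

```text
(no output)
```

View pics/crop0.png

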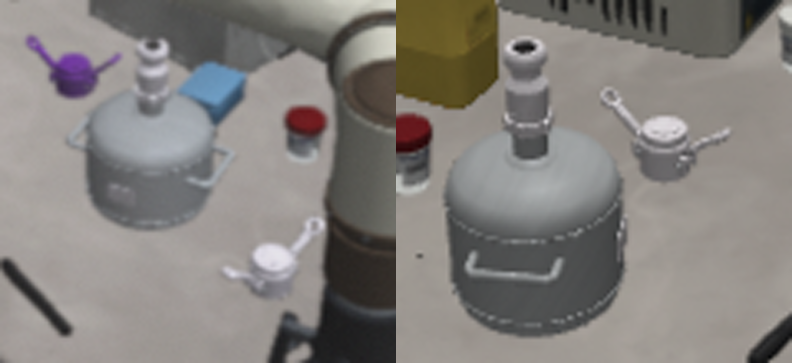

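```bash
cat > h.py <<'E'
import numpy as np,cv2
from scipy.spatial.transform import Rotation as R
def ray(m,u,v):
    T=np.array(m['pose']);d=np.array([(u-m['cx'])/m['fx'],(v-m['cy'])/m['fy'],1]);return T[:3,3],T[:3,:3]@d
def plane(m,u,v,z):
    o,d=ray(m,u,v);return o+d*(z-o[2])/d[2]
def tri(r1,r2):
    A=np.zeros((3,3));b=np.zeros(3);
    for o,d in (r1,r2):
        d=d/np.linalg.norm(d);P=np.eye(3)-np.outer(d,d);A+=P;b+=P@o
    p=np.linalg.solve(A,b);e=[np.linalg.norm((np.eye(3)-np.outer(d,d)/(d@d))@(p-o)) for o,d in(r1,r2)]
    return p,e
E
python3 - <<'E'
from h import *
from bench import arm
S=arm.camera_model("scene");D=arm.camera_model("side")
for n,a,b,z in [("crown",(303.3,227.3),(261.8,195.3),42),("rim",(267,164.5),(219,173),215),("eye1",(315.5,219),(244.5,186.7),57),("eye2",(289.7,232.7),(278.8,196.6),57)]:
    print(n,np.round(tri(ray(S,*a),ray(D,*b))[0],1),np.round(tri(ray(S,*a),ray(D,*b))[1],1),plane(S,*a,z).round(1),plane(D,*b,z).round(1))
for n,f,u,v in [("bottle",S,207,178),("bottle",D,181,296),("tape",S,202,219),("tape",D,280,281),("cup",D,303,170)]:
    print(n,plane(f,u,v,40 if n!="tape" else 15).round(0))
E
```

```text
crown [ 577.6 -236.2   42. ] [4.3 4.3] [ 583.5 -234.4   42. ] [ 572.  -231.7   42. ]
rim [595.5 -26.7 212.2] [1.4 1.4] [594.5 -28.5 215. ] [590.4 -20.4 215. ]
eye1 [ 641.9 -242.4   52.4] [0.6 0.6] [ 638.2 -245.3   57. ] [ 636.8 -234.4   57. ]
eye2 [ 511.7 -229.6   54.6] [1.7 1.7] [ 511.9 -230.6   57. ] [ 507.9 -224.1   57. ]
bottle [528. 255.  40.]
bottle [526. 271.  40.]
tape [361.  85.  15.]
tape [354.  93.  15.]
cup [ 525. -461.   40.]
```

Emit:
servo_tool:
  rows:
    - {"x": -1.5,"y": 0.6,"turn": 1}
    - {"x": -2.7,"y": 1.0}
    - {"x": -3.5,"y": 1.35}
    - {"x": -3.5,"y": 1.35}
    - {"x": -3.5,"y": 1.35}
    - {"x": -3.5,"y": 1.35}
    - {"x": -3.5,"y": 1.35}
    - {"x": -3.5,"y": 1.35}
    - {"x": -3.5,"y": 1.35}
    - {"x": -3.5,"y": 1.35}

```text
invalid input at $.rows[0]: expected keys fingers, x, y, z, turn
```

Emit:
servo_tool:
  rows:
    - {"x": -3.5,"y": 1.35}
    - {"x": -3,"y": 1.0}
    - {"x": -1.5,"y": 0.6,"turn": 3}
    - {"turn": 7}
    - {"turn": 7}
    - {"turn": 7}
    - {"turn": 5}
    - {"turn": 2}
    - {}
    - {}

```text
invalid input at $.rows[0]: expected keys fingers, x, y, z, turn
```

```bash
python3 - <<'E'
from bench import arm
from h import *
s=arm.read_state();print(s['position'],s['ee_rot'],s['joints'].round(2))
im,d=arm.get_image("wrist");m=arm.camera_model("wrist");cv2.imwrite("pics/w1.png",im[:,:,::-1]);np.savez("pics/w1.npz",im=im,d=d,pose=m['pose'])
print(np.round(m['pose'],2).tolist())
E
```

```text
[ 273.7865955  -561.32313589  209.6060415 ] [-2.24894003e-01  9.74382900e-01  7.72754244e-04 -2.34480347e-04] [-0.86  0.39  0.01 -0.   -1.19 -0.26]
[[-0.44, 0.85, 0.29, 197.78], [0.9, 0.41, 0.15, -598.85], [0.0, 0.33, -0.94, 372.82], [0.0, 0.0, 0.0, 1.0]]
```

View pics/w1.png

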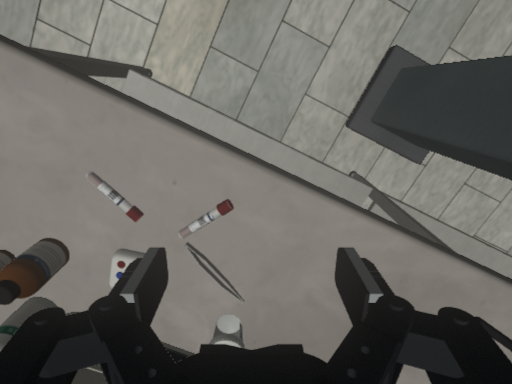

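The move was refused because every row needs all five keys. The picture is unchanged from the start.

Emit:
servo_tool:
  rows:
    - {"fingers": 8.5,"x": -1.5,"y": 0.6,"z": 0,"turn": 0}
    - {"fingers": 8.5,"x": -2.7,"y": 1.0,"z": 0,"turn": 0}
    - {"fingers": 8.5,"x": -3.5,"y": 1.35,"z": 0,"turn": 0}
    - {"fingers": 8.5,"x": -3.5,"y": 1.35,"z": 0,"turn": 0}
    - {"fingers": 8.5,"x": -3.5,"y": 1.35,"z": 0,"turn": 0}
    - {"fingers": 8.5,"x": -3.5,"y": 1.35,"z": 0,"turn": 0}
    - {"fingers": 8.5,"x": -3.5,"y": 1.35,"z": 0,"turn": 0}
    - {"fingers": 8.5,"x": -3.5,"y": 1.35,"z": 0,"turn": 0}
    - {"fingers": 8.5,"x": -3.5,"y": 1.35,"z": 0,"turn": 0}
    - {"fingers": 8.5,"x": -3.5,"y": 1.35,"z": 0,"turn": 0}

```text
clock: 1.03
position: [509.9, -307.5, 210.4]
ee_rot: [-0.225, 0.974, 0.0, -0.0]
contact_force: [0.7, -0.2, 0.3]
gripper_width: 84.9
```

Emit:
servo_tool:
  rows:
    - {"fingers": 8.5,"x": -3.5,"y": 1.35,"z": 0,"turn": 0}
    - {"fingers": 8.5,"x": -3.0,"y": 1.0,"z": 0,"turn": 0}
    - {"fingers": 8.5,"x": -1.5,"y": 0.6,"z": 0,"turn": 3}
    - {"fingers": 8.5,"x": 0,"y": 0,"z": 0,"turn": 7}
    - {"fingers": 8.5,"x": 0,"y": 0,"z": 0,"turn": 7}
    - {"fingers": 8.5,"x": 0,"y": 0,"z": 0,"turn": 7}
    - {"fingers": 8.5,"x": 0,"y": 0,"z": 0,"turn": 5}
    - {"fingers": 8.5,"x": 0,"y": 0,"z": 0,"turn": 2}
    - {"fingers": 8.5,"x": 0,"y": 0,"z": 0,"turn": 0}
    - {"fingers": 8.5,"x": 0,"y": 0,"z": 0,"turn": 0}

```text
clock: 1.87
position: [567.9, -247.5, 210.2]
ee_rot: [0.043, 0.999, 0.0, -0.0]
contact_force: [0.6, 0.4, -0.3]
gripper_width: 84.9
```

```bash
python3 - <<'E'
from bench import arm
from h import *
s=arm.read_state();print(s['position'],s['ee_rot'],s['joints'].round(2))
im,d=arm.get_image("wrist");m=arm.camera_model("wrist");cv2.imwrite("pics/w2.png",im[:,:,::-1]);np.savez("pics/w2.npz",im=im,d=d,pose=m['pose'])
print(np.round(m['pose'],2).tolist())
E
```

```text
[ 567.89266035 -247.46662832  210.1736662 ] [ 4.30893114e-02  9.99071193e-01  6.80362421e-05 -2.39474586e-04] [-0.15  0.38 -0.01 -0.   -1.19 -1.51]
[[0.09, 0.94, 0.33, 483.57], [1.0, -0.08, -0.03, -240.44], [0.0, 0.33, -0.95, 373.34], [0.0, 0.0, 0.0, 1.0]]
```

View pics/w2.png

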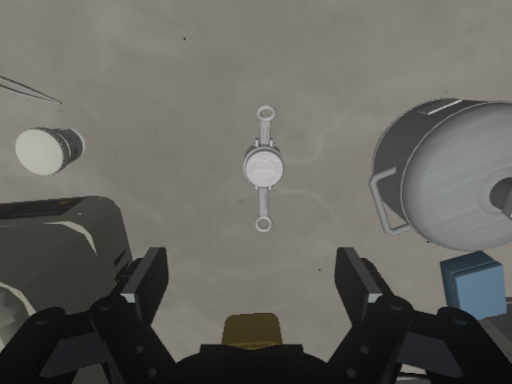

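The wrist view shows the cap at (264,167), with eyes at (266,114) and (264,224), nearly aligned with the jaws. The canister is on the right.

```bash
python3 - <<'E'
from bench import arm
from h import *
z=np.load("pics/w2.npz");im=z['im'];d=z['d'];m=arm.camera_model("wrist");m['pose']=z['pose']
d=d.astype(float)
# world points from depth in crop
v,u=np.mgrid[95:240,225:305];dd=d[95:240,225:305]
P=np.stack([(u-m['cx'])/m['fx']*dd,(v-m['cy'])/m['fy']*dd,dd],-1)@z['pose'][:3,:3].T+z['pose'][:3,3]
ok=dd>0
c=ok&(P[...,2]>36)&(np.hypot(P[...,0]-577,P[...,1]+236)<30)
print("crown",P[c].mean(0),P[c].min(0),P[c].max(0),c.sum())
(cx,cy),r=cv2.minEnclosingCircle(np.stack([u[c],v[c]],-1).astype(np.float32));print(cx,cy,r,plane(m,cx,cy,42))
for lab,mk in [("far",P[...,0]>615),("near",P[...,0]<545)]:
    k=ok&mk&(P[...,2]>25)&(P[...,2]<90)
    print(lab,k.sum(),P[k].mean(0).round(1),P[k].min(0).round(1),P[k].max(0).round(1))
print("eyes",plane(m,266,114,57),plane(m,264,224,57))
a=cv2.resize(im[90:250,200:330,::-1],None,fx=3.5,fy=3.5,interpolation=cv2.INTER_CUBIC);cv2.imwrite("pics/w2c.png",a)
E
```

```text
crown [ 574.79437741 -232.3056292    41.92344391] [ 553.6026068  -254.1185449    36.02810005] [ 598.24140989 -210.3787246    45.09720762] 1154
264.3333435058594 168.3333282470703 19.26723861694336 [ 574.667083   -232.34683201   42.        ]
far 319 [ 631.6 -237.3   50.5] [ 615.2 -248.6   37.4] [ 647.7 -228.    61.7]
near 408 [ 521.4 -227.3   48.2] [ 503.2 -236.2   30.6] [ 544.9 -216.1   60.9]
eyes [ 512.47931705 -226.82537204   57.        ] [ 638.11831078 -237.93906238   57.        ]
```

View pics/w2c.png

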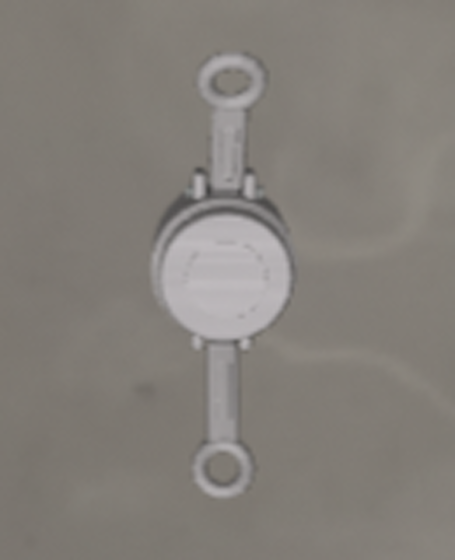

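Emit:
servo_tool:
  rows:
    - {"fingers": 8.5,"x": -0.3,"y": 0.8,"z": 1.5,"turn": 0}
    - {"fingers": 8.5,"x": -0.28,"y": 0.77,"z": 2.5,"turn": 0}
    - {"fingers": 8.5,"x": 0,"y": 0,"z": 3,"turn": 0}
    - {"fingers": 8.5,"x": 0,"y": 0,"z": 3,"turn": 0}
    - {"fingers": 8.5,"x": 0,"y": 0,"z": 3,"turn": 0}
    - {"fingers": 8.5,"x": 0,"y": 0,"z": 3,"turn": 0}
    - {"fingers": 8.5,"x": 0,"y": 0,"z": 2,"turn": 0}
    - {"fingers": 8.5,"x": 0,"y": 0,"z": 1,"turn": 0}
    - {"fingers": 8.5,"x": 0,"y": 0,"z": 0,"turn": 0}
    - {"fingers": 8.5,"x": 0,"y": 0,"z": 0,"turn": 0}

```text
clock: 2.75
position: [575.7, -232.6, 20.8]
ee_rot: [0.043, 0.999, -0.0, 0.0]
contact_force: [0.5, 0.0, 0.0]
gripper_width: 85.3
```

```bash
python3 - <<'E'
from bench import arm
from h import *
s=arm.read_state();print(s['position'],s['ee_rot'],s['joints'].round(2))
im,d=arm.get_image("wrist");m=arm.camera_model("wrist");cv2.imwrite("pics/w3.png",im[:,:,::-1]);np.savez("pics/w3.npz",im=im,d=d,pose=m['pose'])
E
```

```text
[ 575.693839   -232.63489492   20.81331405] [ 4.32654991e-02  9.99063564e-01 -2.43565303e-04  1.79726007e-04] [-0.12  0.56 -0.22  0.   -0.78 -1.53]
```

View pics/w3.png

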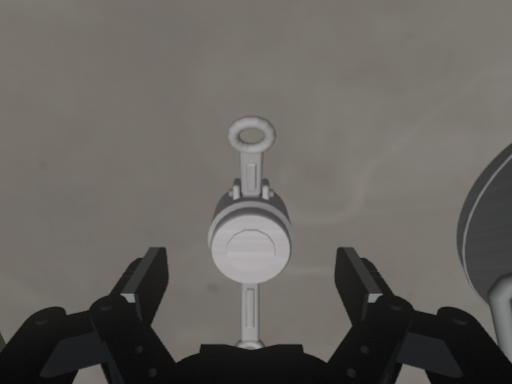

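```bash
python3 - <<'E'
from bench import arm
from h import *
z=np.load("pics/w3.npz");m=arm.camera_model("wrist");m['pose']=z['pose']
g=cv2.cvtColor(z['im'],cv2.COLOR_RGB2GRAY)[205:290,200:300];print(g[45,50])
for t in(150,160,170):
    n,l,st,c=cv2.connectedComponentsWithStats((g>t).astype(np.uint8));i=l[45,50];x,y,w,h,a=st[i];print(t,x+200,y+205,w,h)
    print(plane(m,x+200+w/2-.5,y+205+h/2-.5,42), plane(m,x+200+w/2-.5,y+205+h-1,42), plane(m,x+200,250,42),plane(m,x+199+w,250,42))
E
```

```text
169
150 212 216 77 68
[ 576.57695019 -233.29240909   42.        ] [ 598.40611495 -235.20485091   42.        ] [ 575.08033346 -254.11073342   42.        ] [ 578.69844788 -212.52302331   42.        ]
160 212 216 77 67
[ 576.26515533 -233.2650929    42.        ] [ 597.72654029 -235.14531372   42.        ] [ 575.08033346 -254.11073342   42.        ] [ 578.69844788 -212.52302331   42.        ]
170 200 205 100 85
[ 574.99820048 -233.42874026   42.        ] [ 602.49650514 -235.85322266   42.        ] [ 574.50923553 -260.67510709   42.        ] [ 579.22228851 -206.50183943   42.        ]
```

Emit:
servo_tool:
  rows:
    - {"fingers": 8.5,"x": 0,"y": 0,"z": 1.0,"turn": 0}
    - {"fingers": 8.5,"x": 0,"y": 0,"z": 1.0,"turn": 0}
    - {"fingers": 8.5,"x": 0,"y": 0,"z": 0,"turn": 0}
    - {"fingers": 4.5,"x": 0,"y": 0,"z": 0,"turn": 0}
    - {"fingers": 4.5,"x": 0,"y": 0,"z": 0,"turn": 0}
    - {"fingers": 4.5,"x": 0,"y": 0,"z": 0,"turn": 0}
    - {"fingers": 4.0,"x": 0,"y": 0,"z": 0,"turn": 0}
    - {"fingers": 4.0,"x": 0,"y": 0,"z": 0,"turn": 0}
    - {"fingers": 4.0,"x": 0,"y": 0,"z": 0,"turn": 0}
    - {"fingers": 4.0,"x": 0,"y": 0,"z": 0,"turn": 0}

```text
clock: 3.63
position: [575.9, -232.6, 1.3]
ee_rot: [0.043, 0.999, -0.0, 0.001]
contact_force: [-0.2, -0.9, 4.8]
gripper_width: 47.2
```

Emit:
servo_tool:
  rows:
    - {"fingers": 3.0,"x": 0,"y": 0,"z": 0,"turn": 0}
    - {"fingers": 3.0,"x": 0,"y": 0,"z": 0,"turn": 0}
    - {"fingers": 3.0,"x": 0,"y": 0,"z": 0,"turn": 0}
    - {"fingers": 3.0,"x": 0,"y": 0,"z": 0,"turn": 0}

```text
clock: 3.97
position: [575.8, -232.6, 1.3]
ee_rot: [0.043, 0.999, -0.0, 0.001]
contact_force: [-0.7, -0.2, 6.2]
gripper_width: 47.5
```

Emit:
servo_tool:
  rows:
    - {"fingers": 3.0,"x": 0,"y": 0,"z": -0.5,"turn": 0}
    - {"fingers": 3.0,"x": 0,"y": 0,"z": -1.0,"turn": 0}
    - {"fingers": 3.0,"x": 0,"y": 0,"z": -1.5,"turn": 0}
    - {"fingers": 3.0,"x": 0,"y": 0,"z": -1.5,"turn": 0}
    - {"fingers": 3.0,"x": 0,"y": 0,"z": -0.5,"turn": 0}
    - {"fingers": 3.0,"x": 0,"y": 0,"z": 0,"turn": 0}

```text
clock: 4.47
position: [575.9, -232.5, 51.8]
ee_rot: [0.044, 0.999, -0.0, 0.001]
contact_force: [-0.3, 0.4, -3.4]
gripper_width: 47.1
```

```bash
python3 - <<'E'
from bench import arm
from h import *
s=arm.read_state();print(s['position'],s['contact_force'],s['gripper_width'])
o=[]
im,d=arm.get_image("wrist");cv2.imwrite("pics/w4.png",im[:,:,::-1])
im,d=arm.get_image("side");cv2.imwrite("pics/s4.png",cv2.resize(im[140:250,200:320,::-1],None,fx=5,fy=5,interpolation=cv2.INTER_CUBIC))
E
```

```text
[ 575.90375396 -232.45312117   51.83655036] [-0.31727114  0.35779011 -3.39279129] 47.143003634508894
```

View pics/w4.png

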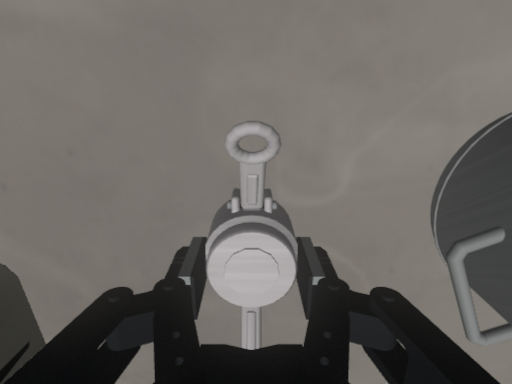

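View pics/s4.png

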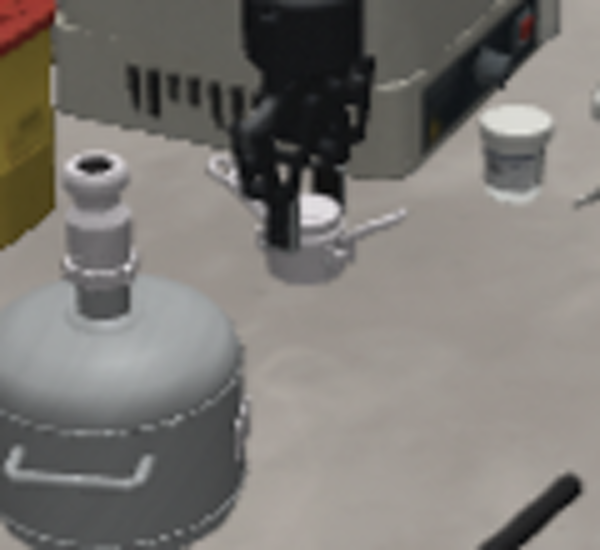

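Emit:
servo_tool:
  rows:
    - {"fingers": 3.0,"x": 0,"y": 0,"z": -1.0,"turn": 0}
    - {"fingers": 3.0,"x": 0,"y": 0,"z": -2.0,"turn": 0}
    - {"fingers": 3.0,"x": 0,"y": 0,"z": -3.0,"turn": 0}
    - {"fingers": 3.0,"x": 0,"y": 0,"z": -3.0,"turn": 0}
    - {"fingers": 3.0,"x": 0,"y": 0.8,"z": -3.0,"turn": 0}
    - {"fingers": 3.0,"x": -0.3,"y": 2.0,"z": -3.0,"turn": 0}
    - {"fingers": 3.0,"x": -0.3,"y": 2.5,"z": -3.0,"turn": 0}
    - {"fingers": 3.0,"x": 0,"y": 2.5,"z": -2.0,"turn": 0}
    - {"fingers": 3.0,"x": 0,"y": 1.5,"z": -1.5,"turn": 0}
    - {"fingers": 3.0,"x": 0,"y": 0.5,"z": -0.5,"turn": 0}

```text
clock: 5.4
position: [590.7, -133.3, 273.5]
ee_rot: [0.042, 0.999, 0.0, 0.002]
contact_force: [0.6, -0.3, -3.1]
gripper_width: 46.8
```

Emit:
servo_tool:
  rows:
    - {"fingers": 3.0,"x": 0,"y": 0,"z": 0,"turn": 0}
    - {"fingers": 3.0,"x": 0,"y": 0,"z": 0,"turn": 0}
    - {"fingers": 3.0,"x": 0,"y": 0,"z": 0,"turn": 0}

```text
clock: 5.65
position: [588.7, -135.9, 268.5]
ee_rot: [0.044, 0.999, 0.0, -0.002]
contact_force: [-0.3, -1.1, -2.8]
gripper_width: 47.3
```

```bash
python3 - <<'E'
from bench import arm
from h import *
s=arm.read_state();print(s['position'],s['contact_force'],s['gripper_width'])
m=arm.camera_model("wrist")
im,d=arm.get_image("wrist");cv2.imwrite("pics/w5.png",im[:,:,::-1]);np.savez("pics/w5.npz",im=im,d=d,pose=m['pose'])
E
```

```text
[ 588.65854513 -135.88717695  268.49214078] [-0.29881016 -1.11388685 -2.84832251] 47.33624935615641
```

View pics/w5.png

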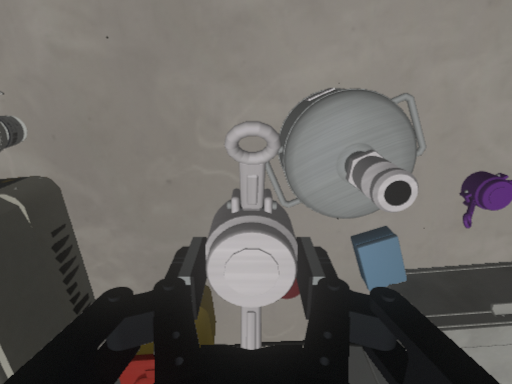

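The rim is visible at about (394,189), with its dark bore at (398,194). The held cap is at (252,265). I'll measure both.

```bash
python3 - <<'E'
from bench import arm
from h import *
z=np.load("pics/w5.npz");im=z['im'];dd=z['d'].astype(float);m=arm.camera_model("wrist");m['pose']=z['pose']
v,u=np.mgrid[0:384,0:512]
P=np.stack([(u-m['cx'])/m['fx']*dd,(v-m['cy'])/m['fy']*dd,dd],-1)@z['pose'][:3,:3].T+z['pose'][:3,3]
k=(dd>0)&(P[...,2]>210)&(P[...,2]<222)&(u>340)&(u<430)&(v>150)&(v<230)
print("rim z",np.median(P[k][:,2]),k.sum());pts=np.stack([u[k],v[k]],-1).astype(np.int32)
(a,b),ax,an=cv2.fitEllipse(cv2.convexHull(pts));print("ell rim",a,b,ax,plane(m,a,b,215))
P2=P[k];print(P2.min(0),P2.max(0),(P2.min(0)+P2.max(0))/2)
g=cv2.cvtColor(im,cv2.COLOR_RGB2GRAY);h=((g<45)&(u>375)&(u<420)&(v>170)&(v<215)).astype(np.uint8)
c=max(cv2.findContours(h,0,2)[0],key=cv2.contourArea);e=cv2.fitEllipse(c);print("hole",e,plane(m,*e[0],215))
# held cap crown
k=(dd>0)&(u>200)&(u<305)&(v>215)&(v<310)&(P[...,2]>305)
print("crown z",np.percentile(P[k][:,2],[5,25,50,75,95]))
zt=np.median(P[k][:,2]);k&=abs(P[...,2]-zt)<4
P2=P[k];print(P2.min(0),P2.max(0))
c=max(cv2.findContours(k.astype(np.uint8),0,2)[0],key=cv2.contourArea);e=cv2.fitEllipse(cv2.convexHull(c));print(e,plane(m,*e[0],zt))
A=np.c_[P2[:,:2],np.ones(len(P2))];print("tilt",np.linalg.lstsq(A,P2[:,2],rcond=None)[0])
print(arm.read_state()['position'])
E
```

```text
rim z 214.6004113339829 1547
ell rim 395.1083068847656 190.7158966064453 (41.04586410522461, 48.095184326171875) [590.54587323 -23.76462069 215.        ]
[574.85917963 -40.19652641 210.0039419 ] [611.00770923  -4.4042648  216.93217796] [592.93344443 -22.3003956  213.46805993]Traceback (most recent call last):
  File "<stdin>", line 11, in <module>
ValueError: max() iterable argument is empty
```

```bash
python3 - <<'E'
from bench import arm
from h import *
z=np.load("pics/w5.npz");im=z['im'];dd=z['d'].astype(float);m=arm.camera_model("wrist");m['pose']=z['pose']
v,u=np.mgrid[0:384,0:512]
P=np.stack([(u-m['cx'])/m['fx']*dd,(v-m['cy'])/m['fy']*dd,dd],-1)@z['pose'][:3,:3].T+z['pose'][:3,3]
g=cv2.cvtColor(im,cv2.COLOR_RGB2GRAY)
print(g[194,385:412],g[180:208,398])
for t in(60,80,100,120):
    h=((g<t)&(u>380)&(u<416)&(v>174)&(v<212)).astype(np.uint8)
    cs=cv2.findContours(h,0,2)[0]
    if cs:
        c=max(cs,key=cv2.contourArea);
        if len(c)>5: e=cv2.fitEllipse(c);print(t,"hole",e,plane(m,*e[0],215))
k=(dd>0)&(u>200)&(u<305)&(v>215)&(v<310)&(P[...,2]>285)
print("crown z",np.percentile(P[k][:,2],[5,25,50,75,95]))
zt=np.median(P[k][:,2]);k&=abs(P[...,2]-zt)<4
P2=P[k];print(P2.min(0),P2.max(0))
c=max(cv2.findContours(k.astype(np.uint8),0,2)[0],key=cv2.contourArea);e=cv2.fitEllipse(cv2.convexHull(c));print(e,plane(m,*e[0],zt))
A=np.c_[P2[:,:2],np.ones(len(P2))];print("tilt",np.linalg.lstsq(A,P2[:,2],rcond=None)[0])
a=cv2.resize(im[150:310,190:430,::-1],None,fx=3.2,fy=3.2,interpolation=cv2.INTER_CUBIC);cv2.imwrite("pics/w5c.png",a)
E
```

```text
[ 48  47  47  47  47  47  48  46  48  47  47  46  47  46  47  47  47  46
  47  46  46  46  46  46  45  73 137] [147  46  47  47  46  46  46  47  47  46  47  47  46  46  46  47  46  45
  46  46  46  47  46  47  50 109 177 179]
60 hole ((397.34246826171875, 192.55853271484375), (21.808685302734375, 26.038339614868164), 58.01340103149414) [592.23210222 -21.92962457 215.        ]
80 hole ((397.3723449707031, 192.63095092773438), (22.375011444091797, 26.793359756469727), 56.273590087890625) [592.29453952 -21.9022309  215.        ]
100 hole ((397.4544982910156, 192.51869201660156), (22.472476959228516, 27.28138542175293), 55.139747619628906) [592.20658568 -21.84516647 215.        ]
120 hole ((397.4246826171875, 192.77392578125), (23.07227897644043, 27.68377113342285), 57.131195068359375) [592.41738292 -21.85328594 215.        ]
crown z [297.33751972 306.74553488 308.62891203 309.47327527 310.6505883 ]
[ 566.29142727 -160.26152033  304.63304949] [ 611.05533778 -109.4529698   312.61788541]
((251.5642547607422, 266.4653625488281), (81.33458709716797, 91.65222930908203), 89.72731018066406) [ 586.56159347 -135.4589073   308.62891203]
tilt [ 1.61432001e-02 -7.32200239e-04  2.99319608e+02]
```

View pics/w5c.png

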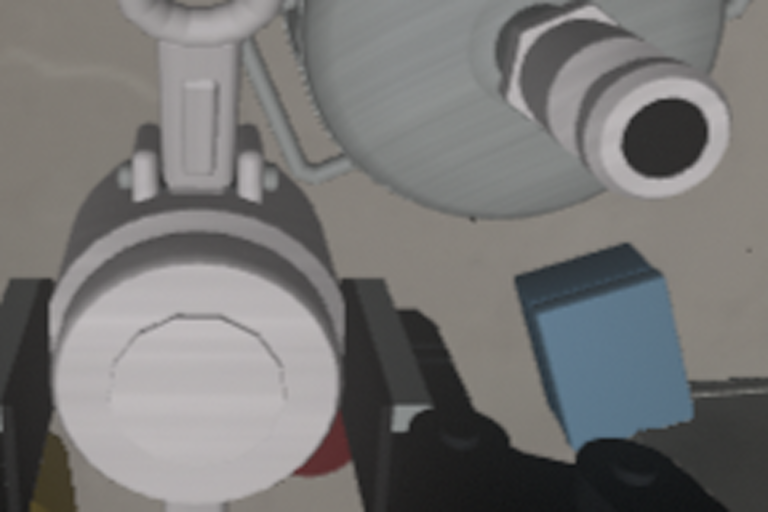

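```bash
cat > meas.py <<'E'
from bench import arm
from h import *
def rim(lo=(340,150),hi=(450,240),sv=None,crownbox=(200,215,305,310)):
    s=arm.read_state();m=arm.camera_model("wrist");im,d=arm.get_image("wrist");dd=d.astype(float)
    if sv: cv2.imwrite(sv,im[:,:,::-1])
    v,u=np.mgrid[0:384,0:512];T=np.array(m['pose'])
    P=np.stack([(u-m['cx'])/m['fx']*dd,(v-m['cy'])/m['fy']*dd,dd],-1)@T[:3,:3].T+T[:3,3]
    g=cv2.cvtColor(im,cv2.COLOR_RGB2GRAY)
    print("tcp",s['position'].round(1),s['ee_rot'].round(4),"F",s['contact_force'].round(1),s['clock'])
    h=((g<70)&(u>lo[0])&(u<hi[0])&(v>lo[1])&(v<hi[1])).astype(np.uint8)
    for c in cv2.findContours(h,0,2)[0]:
        if cv2.contourArea(c)>200:
            e=cv2.fitEllipse(c);print("hole",np.round(e[0],1),np.round(e[1],1),plane(m,*e[0],215).round(1))
    x0,y0,x1,y1=crownbox
    zt=s['position'][2]-1.3+42
    k=(dd>0)&(u>x0)&(u<x1)&(v>y0)&(v<y1)&(abs(P[...,2]-zt)<5)
    c=max(cv2.findContours(k.astype(np.uint8),0,2)[0],key=cv2.contourArea);e=cv2.fitEllipse(cv2.convexHull(c));print("crown",np.round(e[0],1),np.round(e[1],1),plane(m,*e[0],zt).round(1),"zmed",np.median(P[k][:,2]).round(1))
E
python3 -c "
from meas import *
rim()"
```

```text
tcp [ 588.7 -136.1  268.5] [ 0.0442  0.999   0.     -0.0019] F [-0.1 -0.1 -2.1] 5.7
hole [372.4 236.1] [12.9 54.6] [628.7 -39.8 215. ]
hole [397.6 192.5] [22.  26.4] [592.3 -22.  215. ]
crown [251.6 266.2] [81.9 91.6] [ 586.1 -135.6  309.2] zmed 308.9
```

Emit:
servo_tool:
  rows:
    - {"fingers": 3.0,"x": 0.1,"y": 1.0,"z": 0,"turn": 0}
    - {"fingers": 3.0,"x": 0.1,"y": 2.0,"z": 0,"turn": 0}
    - {"fingers": 3.0,"x": 0.1,"y": 2.5,"z": 0,"turn": 0}
    - {"fingers": 3.0,"x": 0.1,"y": 2.5,"z": 0,"turn": 0}
    - {"fingers": 3.0,"x": 0.1,"y": 2.0,"z": 0.5,"turn": 0}
    - {"fingers": 3.0,"x": 0.08,"y": 1.38,"z": 1.0,"turn": 0}
    - {"fingers": 3.0,"x": 0,"y": 0,"z": 1.0,"turn": 0}
    - {"fingers": 3.0,"x": 0,"y": 0,"z": 0.5,"turn": 0}
    - {"fingers": 3.0,"x": 0,"y": 0,"z": 0,"turn": 0}
    - {"fingers": 3.0,"x": 0,"y": 0,"z": 0,"turn": 0}

```text
clock: 6.58
position: [593.6, -22.4, 239.7]
ee_rot: [0.044, 0.999, -0.0, -0.001]
contact_force: [0.1, -0.1, -2.6]
gripper_width: 47.1
```

Emit:
servo_tool:
  rows:
    - {"fingers": 3.0,"x": 0,"y": 0,"z": 0,"turn": 0}
    - {"fingers": 3.0,"x": 0,"y": 0,"z": 0,"turn": 0}

```text
clock: 6.75
position: [594.2, -22.1, 241.0]
ee_rot: [0.044, 0.999, 0.0, 0.001]
contact_force: [0.2, -0.4, -2.9]
gripper_width: 47.0
```

```bash
python3 - <<'E'
from bench import arm
from h import *
print(arm.read_state()['position'],arm.read_state()['ee_rot'])
i1,d1=arm.get_image("scene");i2,d2=arm.get_image("side");w,_=arm.get_image("wrist")
np.savez("pics/p6.npz",a=i1,b=i2,da=d1,db=d2)
a=cv2.resize(i1[110:190,220:320,::-1],None,fx=4,fy=4,interpolation=cv2.INTER_CUBIC);b=cv2.resize(i2[120:200,170:270,::-1],None,fx=4,fy=4,interpolation=cv2.INTER_CUBIC)
cv2.imwrite("pics/p6.png",np.hstack([a,b]));cv2.imwrite("pics/w6.png",w[:,:,::-1])
E
```

```text
[594.17758448 -22.13396866 241.00675819] [4.41376180e-02 9.99025283e-01 2.10214272e-05 5.94500092e-04]
```

View pics/p6.png

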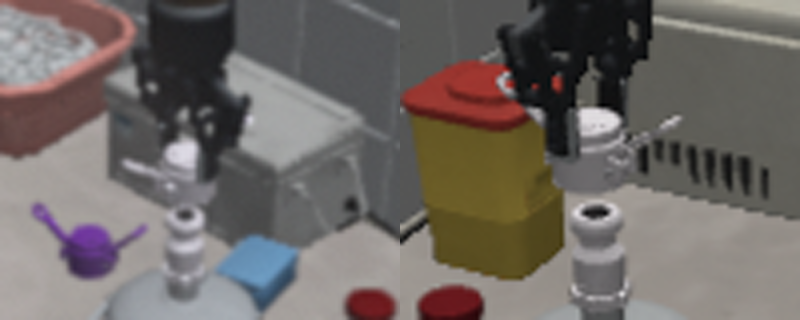

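View pics/w6.png

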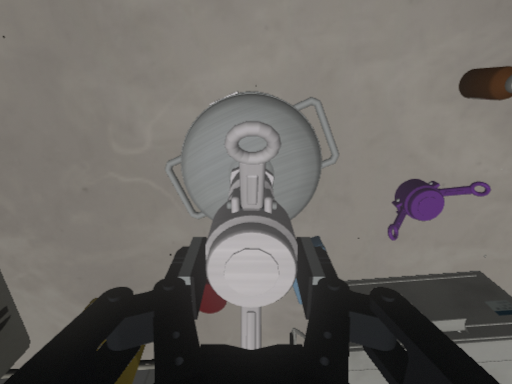

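```bash
python3 - <<'E'
from bench import arm
from h import *
S=arm.camera_model("scene");D=arm.camera_model("side")
z=np.load("pics/p6.npz")
# refine hole centroids (dark) and crown
for nm,im,m,(hu,hv) in (("scene",z['a'],S,(266,163.5)),("side",z['b'],D,(219,172.5))):
    g=cv2.cvtColor(im,cv2.COLOR_RGB2GRAY).astype(float)
    u0,v0=int(hu)-8,int(hv)-6;c=g[v0:v0+13,u0:u0+17];w=np.clip(110-c,0,None);
    v,u=np.mgrid[v0:v0+13,u0:u0+17];h=((w*u).sum()/w.sum(),(w*v).sum()/w.sum());print(nm,"hole",np.round(h,1),plane(m,*h,215).round(1))
for nm,m,c in (("scene",S,(266.2,146.9)),("side",D,(220.2,150.7))): print(nm,"crown",plane(m,*c,281.7).round(1))
print("tri rim",tri(ray(S,266,163.5),ray(D,219,172.5)))
for nm,m in(("scene",S),("side",D)):
    T=np.linalg.inv(m['pose'])
    for p in ([592.4,-22,215],[592.4,-22,281.7],[594.2,-22.1,281.7]):
        q=T[:3,:3]@np.array(p)+T[:3,3];print(nm,p,(q[0]/q[2]*m['fx']+m['cx']).round(1),(q[1]/q[2]*m['fy']+m['cy']).round(1))
E
python3 - <<'E'
import numpy as np,cv2
z=np.load("pics/p6.npz")
a=cv2.resize(z['a'][135:175,250:285,::-1],None,fx=11,fy=11,interpolation=cv2.INTER_CUBIC);b=cv2.resize(z['b'][140:180,203:238,::-1],None,fx=11,fy=11,interpolation=cv2.INTER_CUBIC)
cv2.imwrite("pics/p6b.png",np.hstack([a,b]))
E
```

```text
scene hole [269.9 162.2] [613.3 -25.1 215. ]
side hole [218.4 172.3] [593.9 -23.1 215. ]
scene crown [602.5 -13.9 281.7]
side crown [582.7 -21.6 281.7]
tri rim (array([593.33588046, -23.36234047, 215.9019613 ]), [np.float64(1.5512677668034252), np.float64(1.5512677668036468)])
scene [592.4, -22, 215] 265.4 164.0
scene [592.4, -22, 281.7] 265.8 148.7
scene [594.2, -22.1, 281.7] 266.2 148.6
side [592.4, -22, 215] 218.7 172.6
side [592.4, -22, 281.7] 217.1 150.0
side [594.2, -22.1, 281.7] 216.6 149.9
```

View pics/p6b.png

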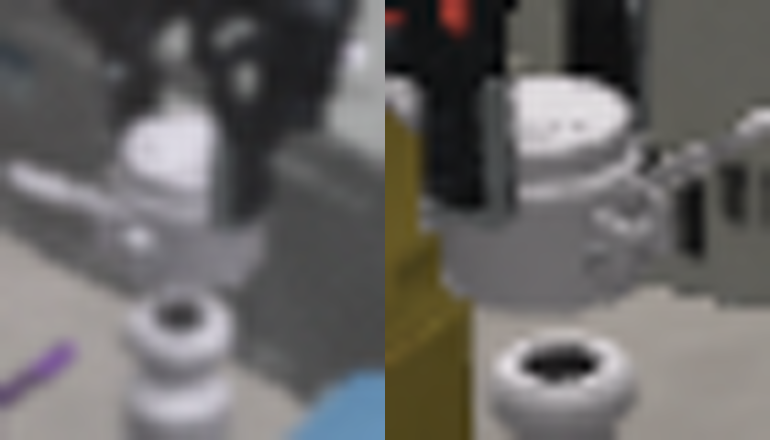

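Both views put the rim at (592.4, -22), which agrees with the wrist measurement. The cap looks 1–2 mm too far in +x, so I'll correct that and lower it while watching the force.

Emit:
servo_tool:
  rows:
    - {"fingers": 3.0,"x": 0.15,"y": 0,"z": 0.5,"turn": 0}
    - {"fingers": 3.0,"x": 0,"y": 0,"z": 0.8,"turn": 0}
    - {"fingers": 3.0,"x": 0,"y": 0,"z": 0.6,"turn": 0}
    - {"fingers": 3.0,"x": 0,"y": 0,"z": 0.3,"turn": 0}
    - {"fingers": 3.0,"x": 0,"y": 0,"z": 0.2,"turn": 0}
    - {"fingers": 3.0,"x": 0,"y": 0,"z": 0,"turn": 0}
    - {"fingers": 3.0,"x": 0,"y": 0,"z": 0,"turn": 0}

```text
clock: 7.48
position: [592.4, -21.3, 216.4]
ee_rot: [0.044, 0.999, -0.0, 0.0]
contact_force: [0.4, 0.3, -3.3]
gripper_width: 46.8
```

Emit:
servo_tool:
  rows:
    - {"fingers": 3.0,"x": 0,"y": 0,"z": 0.15,"turn": 0}
    - {"fingers": 3.0,"x": 0,"y": 0,"z": 0.15,"turn": 0}
    - {"fingers": 3.0,"x": 0,"y": 0,"z": 0,"turn": 0}
    - {"fingers": 3.0,"x": 0,"y": 0,"z": 0,"turn": 0}

```text
clock: 7.82
position: [592.3, -21.3, 213.4]
ee_rot: [0.044, 0.999, -0.0, -0.0]
contact_force: [-0.1, -0.4, -3.0]
gripper_width: 47.2
```

Emit:
servo_tool:
  rows:
    - {"fingers": 3.0,"x": 0,"y": 0,"z": 0.15,"turn": 0}
    - {"fingers": 3.0,"x": 0,"y": 0,"z": 0.15,"turn": 0}
    - {"fingers": 3.0,"x": 0,"y": 0,"z": 0,"turn": 0}

```text
clock: 8.07
position: [592.1, -21.3, 210.0]
ee_rot: [0.044, 0.999, -0.0, -0.0]
contact_force: [0.1, -0.1, -3.1]
gripper_width: 47.2
```

Emit:
servo_tool:
  rows:
    - {"fingers": 3.0,"x": 0,"y": 0,"z": 0.15,"turn": 0}
    - {"fingers": 3.0,"x": 0,"y": 0,"z": 0.15,"turn": 0}
    - {"fingers": 3.0,"x": 0,"y": 0,"z": 0,"turn": 0}

```text
clock: 8.32
position: [592.1, -21.3, 206.9]
ee_rot: [0.044, 0.999, -0.0, -0.0]
contact_force: [-0.1, 0.4, -2.3]
gripper_width: 47.1
```

It is about 9 mm over the rim with no force, so it has entered. I'll keep lowering it.

Emit:
servo_tool:
  rows:
    - {"fingers": 3.0,"x": 0,"y": 0,"z": 0.3,"turn": 0}
    - {"fingers": 3.0,"x": 0,"y": 0,"z": 0.3,"turn": 0}
    - {"fingers": 3.0,"x": 0,"y": 0,"z": 0.3,"turn": 0}
    - {"fingers": 3.0,"x": 0,"y": 0,"z": 0,"turn": 0}

```text
clock: 8.65
position: [591.9, -21.3, 197.4]
ee_rot: [0.044, 0.999, -0.0, -0.001]
contact_force: [0.1, -0.4, -2.9]
gripper_width: 47.3
```

Emit:
servo_tool:
  rows:
    - {"fingers": 3.0,"x": 0,"y": 0,"z": 0.3,"turn": 0}
    - {"fingers": 3.0,"x": 0,"y": 0,"z": 0.3,"turn": 0}
    - {"fingers": 3.0,"x": 0,"y": 0,"z": 0.2,"turn": 0}
    - {"fingers": 3.0,"x": 0,"y": 0,"z": 0,"turn": 0}

```text
clock: 8.98
position: [592.0, -21.3, 189.7]
ee_rot: [0.044, 0.999, -0.0, -0.001]
contact_force: [0.0, -0.6, -1.8]
gripper_width: 47.3
```

Emit:
servo_tool:
  rows:
    - {"fingers": 3.0,"x": 0,"y": 0,"z": 0.2,"turn": 0}
    - {"fingers": 3.0,"x": 0,"y": 0,"z": 0.1,"turn": 0}
    - {"fingers": 3.0,"x": 0,"y": 0,"z": 0,"turn": 0}

```text
clock: 9.23
position: [592.2, -21.3, 187.1]
ee_rot: [0.044, 0.999, 0.0, -0.0]
contact_force: [0.2, 0.8, -3.1]
gripper_width: 47.4
```

Emit:
servo_tool:
  rows:
    - {"fingers": 3.0,"x": 0,"y": 0,"z": 0.1,"turn": 0}
    - {"fingers": 3.0,"x": 0,"y": 0,"z": 0,"turn": 0}

```text
clock: 9.4
position: [592.4, -21.3, 186.4]
ee_rot: [0.044, 0.999, 0.0, 0.0]
contact_force: [-0.0, -0.1, -2.6]
gripper_width: 46.9
```

Emit:
servo_tool:
  rows:
    - {"fingers": 3.0,"x": 0,"y": 0,"z": 0.1,"turn": 0}
    - {"fingers": 3.0,"x": 0,"y": 0,"z": 0,"turn": 0}

```text
clock: 9.57
position: [592.5, -21.3, 186.3]
ee_rot: [0.043, 0.999, -0.0, 0.0]
contact_force: [-2.1, 0.5, 0.8]
gripper_width: 47.4
```

Emit:
servo_tool:
  rows:
    - {"fingers": 3.0,"x": 0,"y": 0,"z": 0.1,"turn": 0}
    - {"fingers": 3.0,"x": 0,"y": 0,"z": 0,"turn": 0}

```text
clock: 9.73
position: [592.5, -21.3, 185.9]
ee_rot: [0.043, 0.999, -0.0, 0.001]
contact_force: [-4.0, 0.5, 6.4]
gripper_width: 47.3
```

Emit:
servo_tool:
  rows:
    - {"fingers": 3.0,"x": 0,"y": 0,"z": 0.1,"turn": 0}
    - {"fingers": 3.0,"x": 0,"y": 0,"z": 0,"turn": 0}

```text
clock: 9.9
position: [592.5, -21.3, 185.4]
ee_rot: [0.043, 0.999, -0.0, 0.001]
contact_force: [-4.7, 0.8, 7.3]
gripper_width: 47.0
```

Emit:
servo_tool:
  rows:
    - {"fingers": 3.0,"x": 0,"y": 0,"z": 0.1,"turn": 0}
    - {"fingers": 3.0,"x": 0,"y": 0,"z": 0,"turn": 0}

```text
clock: 10.07
position: [592.5, -21.3, 184.9]
ee_rot: [0.043, 0.999, -0.0, 0.001]
contact_force: [-4.0, 2.3, 8.0]
gripper_width: 46.9
```

Emit:
servo_tool:
  rows:
    - {"fingers": 3.0,"x": 0.05,"y": 0,"z": 0.1,"turn": 0}
    - {"fingers": 3.0,"x": 0,"y": 0,"z": 0,"turn": 0}

```text
clock: 10.23
position: [592.6, -21.3, 184.6]
ee_rot: [0.043, 0.999, -0.0, 0.002]
contact_force: [-4.7, 1.2, 9.8]
gripper_width: 47.4
```

Emit:
servo_tool:
  rows:
    - {"fingers": 3.0,"x": 0,"y": 0,"z": 0.1,"turn": 0}
    - {"fingers": 3.0,"x": 0,"y": 0,"z": 0,"turn": 0}

```text
clock: 10.4
position: [592.6, -21.3, 184.0]
ee_rot: [0.043, 0.999, -0.0, 0.002]
contact_force: [-5.1, 1.8, 11.1]
gripper_width: 47.2
```

Emit:
servo_tool:
  rows:
    - {"fingers": 3.0,"x": 0,"y": 0,"z": 0.05,"turn": 0}
    - {"fingers": 3.0,"x": 0,"y": 0,"z": 0,"turn": 0}

```text
clock: 10.57
position: [592.6, -21.3, 183.9]
ee_rot: [0.043, 0.999, -0.0, 0.002]
contact_force: [-5.8, 2.2, 11.8]
gripper_width: 47.0
```

Emit:
servo_tool:
  rows:
    - {"fingers": 3.0,"x": 0.1,"y": 0,"z": 0.1,"turn": 0}
    - {"fingers": 3.0,"x": 0,"y": 0,"z": 0,"turn": 0}

```text
clock: 10.73
position: [592.7, -21.3, 183.6]
ee_rot: [0.043, 0.999, -0.0, 0.004]
contact_force: [-4.1, 0.4, 13.2]
gripper_width: 46.9
```

Emit:
servo_tool:
  rows:
    - {"fingers": 3.0,"x": 0,"y": 0,"z": 0.1,"turn": 0}
    - {"fingers": 3.0,"x": 0,"y": 0,"z": 0,"turn": 0}

```text
clock: 10.9
position: [592.7, -21.3, 182.9]
ee_rot: [0.043, 0.999, -0.0, 0.004]
contact_force: [-4.1, 2.0, 14.5]
gripper_width: 47.2
```

Emit:
servo_tool:
  rows:
    - {"fingers": 3.0,"x": 0,"y": 0,"z": 0.05,"turn": 0}
    - {"fingers": 3.0,"x": 0,"y": 0,"z": 0,"turn": 0}

```text
clock: 11.07
position: [592.7, -21.3, 182.8]
ee_rot: [0.043, 0.999, -0.0, 0.004]
contact_force: [-5.9, 1.9, 15.8]
gripper_width: 47.2
```

Emit:
servo_tool:
  rows:
    - {"fingers": 3.0,"x": 0,"y": 0,"z": 0.1,"turn": 0}
    - {"fingers": 3.0,"x": 0,"y": 0,"z": 0,"turn": 0}

```text
clock: 11.23
position: [592.7, -21.3, 182.2]
ee_rot: [0.043, 0.999, -0.0, 0.004]
contact_force: [-5.6, 2.6, 17.8]
gripper_width: 47.2
```

Emit:
servo_tool:
  rows:
    - {"fingers": 3.0,"x": 0,"y": 0,"z": 0.05,"turn": 0}
    - {"fingers": 3.0,"x": 0,"y": 0,"z": 0,"turn": 0}

```text
clock: 11.4
position: [592.7, -21.3, 182.2]
ee_rot: [0.043, 0.999, -0.0, 0.004]
contact_force: [-6.0, 1.8, 19.9]
gripper_width: 47.1
```

Emit:
servo_tool:
  rows:
    - {"fingers": 3.0,"x": 0,"y": 0,"z": 0.05,"turn": 0}
    - {"fingers": 3.0,"x": 0,"y": 0,"z": 0,"turn": 0}
    - {"fingers": 3.0,"x": 0,"y": 0,"z": 0,"turn": 0}

```text
clock: 11.65
position: [592.8, -21.3, 182.2]
ee_rot: [0.043, 0.999, -0.0, 0.004]
contact_force: [-8.0, 1.2, 20.4]
gripper_width: 47.0
```

Emit:
servo_tool:
  rows:
    - {"fingers": 3.0,"x": 0,"y": 0,"z": 0.08,"turn": 0}
    - {"fingers": 3.0,"x": 0,"y": 0,"z": 0,"turn": 0}
    - {"fingers": 3.0,"x": 0,"y": 0,"z": 0,"turn": 0}
    - {"fingers": 3.0,"x": 0,"y": 0,"z": 0,"turn": 0}

```text
clock: 11.98
position: [592.8, -21.4, 182.1]
ee_rot: [0.043, 0.999, -0.0, 0.004]
contact_force: [-8.9, 2.5, 23.8]
gripper_width: 46.8
```

```bash
python3 - <<'E'
from bench import arm
from h import *
s=arm.read_state();print(s['position'],s['contact_force'],s['wrist_torque'])
m=arm.camera_model("wrist");w,d=arm.get_image("wrist");i1,_=arm.get_image("side")
cv2.imwrite("pics/w7.png",w[:,:,::-1]);cv2.imwrite("pics/s7.png",cv2.resize(i1[130:230,160:280,::-1],None,fx=5,fy=5,interpolation=cv2.INTER_CUBIC))
dd=d.astype(float);v,u=np.mgrid[0:384,0:512];T=np.array(m['pose'])
P=np.stack([(u-m['cx'])/m['fx']*dd,(v-m['cy'])/m['fy']*dd,dd],-1)@T[:3,:3].T+T[:3,3]
k=(dd>0)&(abs(u-251)<30)&(abs(v-266)<25);P=P[k];print(np.median(P[:,2]));A=np.c_[P[:,:2],np.ones(len(P))];print("tilt",np.linalg.lstsq(A,P[:,2],rcond=None)[0])
E
```

```text
[592.76350202 -21.35137792 182.09542797] [-8.90064587  2.48203113 23.75570955] [ 0.77642641  2.65694163 -0.05592438]
223.31853880774196
tilt [2.87483743e-02 1.53996588e-04 2.06308513e+02]
```

View pics/s7.png

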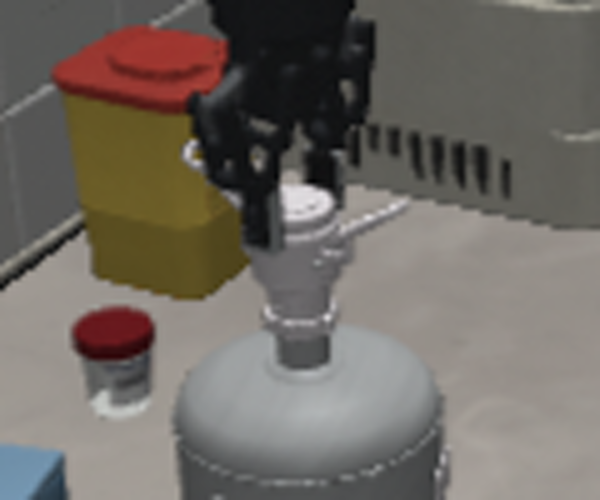

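Home is confirmed: the crown is at z = 223.3 (expected 223) and the push is about 26 N. Next I'll ease off, open the fingers and rise.

Emit:
servo_tool:
  rows:
    - {"fingers": 3.0,"x": -0.05,"y": 0,"z": -0.3,"turn": 0}
    - {"fingers": 3.0,"x": 0,"y": 0,"z": -0.2,"turn": 0}
    - {"fingers": 3.0,"x": 0,"y": 0,"z": 0,"turn": 0}

```text
clock: 12.33
position: [592.6, -21.3, 183.1]
ee_rot: [0.043, 0.999, -0.0, 0.003]
contact_force: [-3.7, 1.1, 9.5]
gripper_width: 47.1
```

Emit:
servo_tool:
  rows:
    - {"fingers": 5.5,"x": 0,"y": 0,"z": 0,"turn": 0}
    - {"fingers": 7.0,"x": 0,"y": 0,"z": 0,"turn": 0}
    - {"fingers": 8.5,"x": 0,"y": 0,"z": 0,"turn": 0}
    - {"fingers": 8.5,"x": 0,"y": 0,"z": 0,"turn": 0}
    - {"fingers": 8.5,"x": 0,"y": 0,"z": 0,"turn": 0}
    - {"fingers": 8.5,"x": 0,"y": 0,"z": 0,"turn": 0}

```text
clock: 12.83
position: [591.3, -21.2, 179.2]
ee_rot: [0.044, 0.999, -0.0, -0.0]
contact_force: [-0.6, 0.0, 0.0]
gripper_width: 85.1
```

Emit:
servo_tool:
  rows:
    - {"fingers": 8.5,"x": 0,"y": 0,"z": -0.5,"turn": 0}
    - {"fingers": 8.5,"x": 0,"y": 0,"z": -1.5,"turn": 0}
    - {"fingers": 8.5,"x": 0,"y": 0,"z": -2.0,"turn": 0}
    - {"fingers": 8.5,"x": 0,"y": 0,"z": -2.5,"turn": 0}
    - {"fingers": 8.5,"x": 0,"y": 0,"z": -2.5,"turn": 0}
    - {"fingers": 0,"x": 0,"y": 0,"z": -1.5,"turn": 0}
    - {"fingers": 0,"x": -1.0,"y": 0,"z": 0,"turn": 0}
    - {"fingers": 0,"x": -2.1,"y": 0,"z": 0,"turn": 0}
    - {"fingers": 0,"x": -2.0,"y": 0,"z": 0,"turn": 0}
    - {"fingers": 0,"x": 0,"y": 0,"z": 0,"turn": 0}

```text
clock: 13.67
position: [644.5, -25.8, 283.7]
ee_rot: [0.044, 0.999, -0.0, 0.0]
contact_force: [0.5, 0.0, -0.8]
gripper_width: 25.3
```

Emit:
servo_tool:
  rows:
    - {"fingers": 0,"x": 0,"y": 0,"z": 0,"turn": 0}
    - {"fingers": 0,"x": 0,"y": 0,"z": 0,"turn": 0}
    - {"fingers": 0,"x": 0,"y": 0,"z": 0,"turn": 0}
    - {"fingers": 0,"x": 0,"y": 0,"z": 0,"turn": 0}

```text
clock: 14.0
position: [641.6, -25.6, 285.2]
ee_rot: [0.044, 0.999, 0.0, 0.0]
contact_force: [-0.2, -0.3, 0.4]
gripper_width: 0.3
```

```bash
python3 - <<'E'
from bench import arm
from h import *
s=arm.read_state();print(s['position'],s['contact_force'],s['gripper_width'])
m=arm.camera_model("wrist");w,d=arm.get_image("wrist");i1,_=arm.get_image("side")
cv2.imwrite("pics/w8.png",w[:,:,::-1]);cv2.imwrite("pics/s8.png",cv2.resize(i1[110:210,160:280,::-1],None,fx=5,fy=5,interpolation=cv2.INTER_CUBIC))
np.savez("pics/w8.npz",im=w,d=d,pose=m['pose'])
E
```

```text
[641.62830628 -25.60276499 285.17879319] [-0.1542035  -0.30921767  0.35579427] 0.27863369482590955
```

View pics/w8.png

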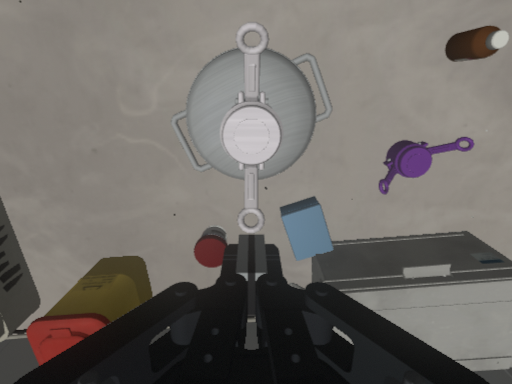

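View pics/s8.png

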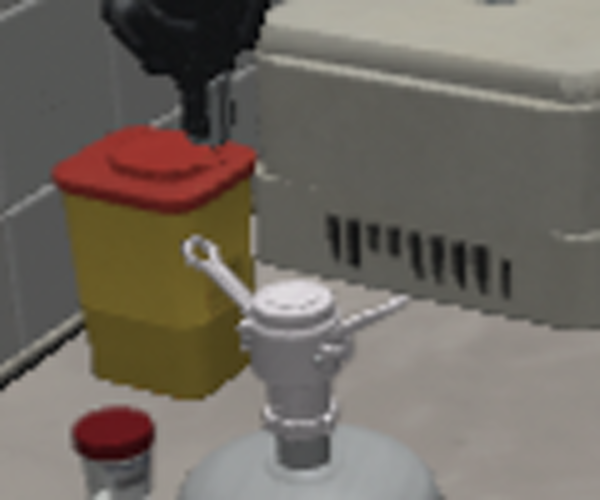

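```bash
python3 - <<'E'
from bench import arm
from h import *
z=np.load("pics/w8.npz");im=z['im'];dd=z['d'].astype(float);T=z['pose'];m=arm.camera_model("wrist");m['pose']=T
v,u=np.mgrid[0:384,0:512]
P=np.stack([(u-m['cx'])/m['fx']*dd,(v-m['cy'])/m['fy']*dd,dd],-1)@T[:3,:3].T+T[:3,3]
k=(abs(u-251)<16)&(abs(v-135)<16);zc=np.median(P[k][:,2]);print("crown z",zc)
k=(abs(u-251)<45)&(abs(v-136)<40)&(abs(P[...,2]-zc)<5)
c=max(cv2.findContours(k.astype(np.uint8),0,2)[0],key=cv2.contourArea);e=cv2.fitEllipse(cv2.convexHull(c));print(e,plane(m,*e[0],zc))
k=(abs(u-251)<14)&(abs(v-136)<14);Q=P[k];print(np.linalg.lstsq(np.c_[Q[:,:2],np.ones(len(Q))],Q[:,2],rcond=None)[0])
for nm,(uu,vv) in (("b eye",(252,39)),("a eye",(250,218))):
    k=(abs(u-uu)<16)&(abs(v-vv)<16)&(P[...,2]>200)&(P[...,2]<300);Q=P[k];print(nm,Q.mean(0),Q.min(0),Q.max(0))
E
```

```text
crown z 226.3093720679413
((251.5208740234375, 134.8876953125), (59.19955062866211, 59.646583557128906), 1.228610873222351) [591.80525108 -20.77377268 226.30937207]
[-5.88174022e-01  4.84463895e-02  5.76529392e+02]
b eye [529.15036119 -15.03979962 237.81776397] [520.62418828 -25.1144766  229.88724045] [537.84254354  -5.31017051 244.26214227]
a eye [653.87794249 -26.48111074 237.84713341] [643.58146081 -37.03357237 229.78712353] [664.42215215 -16.38677362 244.76395194]
```

Emit:
servo_tool:
  rows:
    - {"fingers": 0,"x": 0,"y": 0,"z": 1.0,"turn": 0}
    - {"fingers": 0,"x": 0,"y": 0,"z": 1.2,"turn": 0}
    - {"fingers": 0,"x": 0,"y": 0,"z": 1.0,"turn": 0}
    - {"fingers": 0,"x": 0,"y": 0,"z": 0.8,"turn": 0}
    - {"fingers": 0,"x": 0,"y": 0,"z": 0.6,"turn": 0}
    - {"fingers": 0,"x": 0,"y": 0,"z": 0.4,"turn": 0}

```text
clock: 14.6
position: [641.8, -25.7, 233.4]
ee_rot: [0.044, 0.999, -0.0, -0.001]
contact_force: [-0.4, 0.3, 0.2]
gripper_width: 0.1
```

Emit:
servo_tool:
  rows:
    - {"fingers": 0,"x": 0,"y": 0,"z": 0.5,"turn": 0}
    - {"fingers": 0,"x": 0,"y": 0,"z": 0.5,"turn": 0}
    - {"fingers": 0,"x": 0,"y": 0,"z": 0.5,"turn": 0}
    - {"fingers": 0,"x": 0,"y": 0,"z": 0.5,"turn": 0}
    - {"fingers": 0,"x": 0,"y": 0,"z": 0,"turn": 0}

```text
clock: 15.02
position: [641.6, -25.6, 213.5]
ee_rot: [0.044, 0.999, -0.0, -0.001]
contact_force: [-0.3, -0.1, -1.0]
gripper_width: 0.0
```

```bash
cat > look.py <<'E'
import sys
from bench import arm
from h import *
n=sys.argv[1]
w,d=arm.get_image("wrist");i1,_=arm.get_image("side")
a=cv2.resize(w[:,:,::-1],(400,300));b=cv2.resize(i1[130:220,170:290,::-1],(400,300),interpolation=cv2.INTER_CUBIC)
cv2.imwrite(f"pics/{n}.png",np.hstack([a,b]))
E
python3 look.py l1
```

```text
(no output)
```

View pics/l1.png

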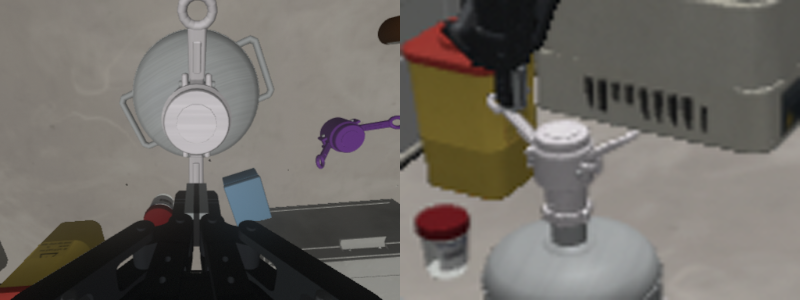

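```bash
python3 - <<'E'
from bench import arm
from h import *
p=arm.read_state()['position'];print(p)
i1,_=arm.get_image("side");i2,_=arm.get_image("scene");w,d=arm.get_image("wrist")
D=arm.camera_model("side");S=arm.camera_model("scene")
o=[]
for im,m in((i1,D),(i2,S)):
    im=im[:,:,::-1].copy();T=np.linalg.inv(m['pose']);q=T[:3,:3]@p+T[:3,3];x,y=q[0]/q[2]*m['fx']+m['cx'],q[1]/q[2]*m['fy']+m['cy'];print(x,y)
    x0,y0=int(x)-30,int(y)-25
    c=cv2.resize(im[y0:y0+50,x0:x0+60],(396,330),interpolation=cv2.INTER_CUBIC);cv2.circle(c,(int((x-x0+.5)*6.6),int((y-y0+.5)*6.6)),3,(0,0,255),-1);o.append(c)
cv2.imwrite("pics/l2.png",np.hstack(o))
cv2.imwrite("pics/l3.png",cv2.resize(w[130:384,160:340,::-1],None,fx=2.3,fy=2.3,interpolation=cv2.INTER_CUBIC))
E
```

```text
[642.16009825 -25.69166201 214.52870191]
204.09845227354376 168.73538630118415
275.2758038730564 159.57390253035322
```

View pics/l2.png

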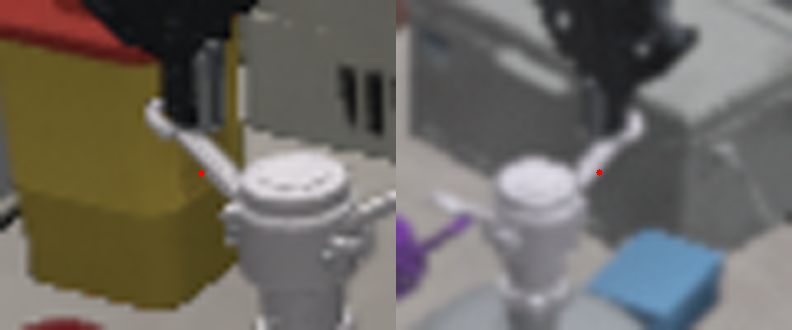

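View pics/l3.png

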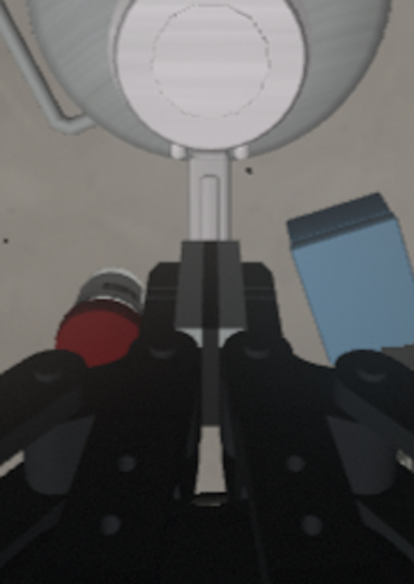

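```bash
python3 - <<'E'
from bench import arm
from h import *
p=arm.read_state()['position'];print(p,arm.read_state()['contact_force'])
m=arm.camera_model("wrist");w,d=arm.get_image("wrist");T=np.array(m['pose']);dd=d.astype(float)
v,u=np.mgrid[0:384,0:512]
P=np.stack([(u-m['cx'])/m['fx']*dd,(v-m['cy'])/m['fy']*dd,dd],-1)@T[:3,:3].T+T[:3,3]
for col in (242,251,260):
  for r in range(215,345,6): print(col,r,dd[r,col].round(0),(P[r,col]-p).round(1))
E
```

```text
[642.34928114 -25.63425162 215.00649017] [ 0.63590184 -0.28130702  0.46479937]
242 215 175.0 [-13.   -4.2   2.9]
242 221 174.0 [-10.3  -4.4   5.2]
242 227 173.0 [-7.2 -4.6  6.9]
242 233 171.0 [-4.9 -4.8  9.8]
242 239 150.0 [-11.6  -3.6  29.2]
242 245 145.0 [-11.3  -3.5  34.7]
242 251 140.0 [-11.6  -3.3  40.8]
242 257 135.0 [-11.6  -3.1  46. ]
242 263 131.0 [-11.3  -3.   50.4]
242 269 126.0 [-11.4  -2.9  55.1]
242 275 120.0 [-12.5  -2.6  60.9]
242 281 117.0 [-12.2  -2.6  64.5]
242 287 113.0 [-12.3  -2.5  68.2]
242 293 109.0 [-12.8  -2.3  72.3]
242 299 107.0 [-12.2  -2.3  74.9]
242 305 103.0 [-12.9  -2.1  78.8]
242 311 103.0 [-11.   -2.3  79.5]
242 317 104.0 [-8.4 -2.5 79.5]
242 323 117.0 [ 3.2 -3.9 70. ]
242 329 118.0 [ 6.6 -4.2 69.7]
242 335 117.0 [ 7.8 -4.3 71.5]
242 341 114.0 [ 7.9 -4.2 74.3]
251 215 171.0 [-14.1   1.2   6.2]
251 221 170.0 [-11.3   1.    8.3]
251 227 171.0 [-7.8  0.7  8.9]
251 233 169.0 [-5.2  0.5 11.3]
251 239 152.0 [-10.6   0.9  28.2]
251 245 144.0 [-11.6   1.   36. ]
251 251 139.0 [-11.2   0.9  40.9]
251 257 135.0 [-11.    0.9  45.7]
251 263 130.0 [-11.4   0.9  
[... 463 characters left out ...]
  6.4   1.5]
260 221 174.0 [-9.4  6.1  5.3]
260 227 172.0 [-6.8  5.8  7.8]
260 233 172.0 [-3.5  5.6  9. ]
260 239 150.0 [-11.    5.5  29.6]
260 245 145.0 [-10.7   5.3  35.2]
260 251 140.0 [-10.5   5.2  40.2]
260 257 134.0 [-11.1   5.   46.5]
260 263 130.0 [-11.2   4.9  51.3]
260 269 125.0 [-11.4   4.7  56.1]
260 275 123.0 [-10.1   4.6  58.4]
260 281 117.0 [-11.8   4.5  64.7]
260 287 113.0 [-12.    4.4  68.7]
260 293 110.0 [-12.    4.3  72.1]
260 299 106.0 [-12.3   4.2  75.7]
260 305 105.0 [-11.2   4.1  77.5]
260 311 106.0 [-8.1  3.9 76.9]
260 317 116.0 [ 1.2  3.4 69.7]
260 323 118.0 [ 5.   3.1 68.8]
260 329 0.0 [-84.5   7.2 163. ]
260 335 116.0 [ 7.4  2.8 72.4]
260 341 113.0 [ 7.4  2.7 75.4]
```

```bash
python3 - <<'E'
from bench import arm
from h import *
z=np.load("pics/w2.npz");m=arm.camera_model("wrist");T=z['pose'];dd=z['d'].astype(float);p=np.array([567.893,-247.467,210.17]);Rm=R.from_quat([4.30893114e-02,9.99071193e-01,0,0]).as_matrix()
v,u=np.mgrid[0:384,0:512]
P=np.stack([(u-m['cx'])/m['fx']*dd,(v-m['cy'])/m['fy']*dd,dd],-1)@T[:3,:3].T+T[:3,3]
Q=(P-p)@Rm  # tool coords, z forward
k=(dd>0)&(Q[...,2]<5)
for side in (-1,1):
  print("side",side)
  for b in range(-120,5,8):
    kk=k&(Q[...,2]>=b)&(Q[...,2]<b+8)&(Q[...,1]*side>0)
    if kk.sum()>5: q=Q[kk];print(b,kk.sum(),"y",np.percentile(q[:,1],[1,99]).round(1),"x",np.percentile(q[:,0],[1,99]).round(1))
g=z['im']
for r in(248,252,256,262,268): print(r,[(c,int(dd[r,c]),Q[r,c].round(0).tolist()) for c in (125,135,145,155,165)])
E
```

```text
side -1
-120 44 y [-24.4 -13.4] x [18.4 20.7]
-112 2574 y [-66.   -0.7] x [10.1 18.5]
-104 4300 y [-70.9  -0.4] x [ 4.9 18. ]
-96 3082 y [-72.7  -2.8] x [-9.1 17.4]
-88 3159 y [-73.  -38.1] x [-10.3  14. ]
-80 636 y [-69.5 -42.1] x [ 5.9 14.1]
-72 709 y [-55.1 -42. ] x [-6.3 11.8]
-64 656 y [-55.9 -41.9] x [-10.4  11.8]
-56 554 y [-55.7 -42. ] x [-10.4  11.7]
-48 439 y [-55.5 -42. ] x [-10.   11.7]
-40 204 y [-48.8 -41.9] x [-11.   11.5]
side 1
-120 43 y [13.3 17.5] x [18.5 20.4]
-112 2704 y [ 0.9 67.9] x [10.  18.5]
-104 4428 y [ 0.4 71.5] x [ 5.1 18. ]
-96 3132 y [ 3.  72.9] x [-9.  17.5]
-88 3093 y [38.2 73.3] x [-10.4  14. ]
-80 601 y [42.7 68.9] x [ 5.4 14.1]
-72 720 y [42.1 55.4] x [-7.5 11.9]
-64 650 y [42.3 56.1] x [-10.3  11.8]
-56 540 y [42.3 56.2] x [-10.4  11.7]
-48 458 y [42.3 56. ] x [-10.3  11.8]
-40 186 y [42.3 48.7] x [-10.6  11.4]
248 [(125, 396, [-120.0, -168.0, 186.0]), (135, 424, [-135.0, -166.0, 210.0]), (145, 425, [-135.0, -152.0, 211.0]), (155, 141, [11.0, -46.0, -39.0]), (165, 145, [9.0, -42.0, -35.0])]
252 [(125, 394, [-124.0, -167.0, 182.0]), (135, 425, [-141.0, -166.0, 210.0]), (145, 428, [-142.0, -153.0, 212.0]), (155, 138, [11.0, -45.0, -42.0]), (165, 144, [8.0, -42.0, -37.0])]
256 [(125, 395, [-130.0, -168.0, 182.0]), (135, 430, [-149.0, -168.0, 212.0]), (145, 135, [11.0, -48.0, -45.0]), (155, 135, [11.0, -44.0, -45.0]), (165, 145, [6.0, -42.0, -37.0])]
262 [(125, 392, [-136.0, -167.0, 177.0]), (135, 137, [7.0, -54.0, -44.0]), (145, 130, [11.0, -47.0, -50.0]), (155, 130, [11.0, -42.0, -50.0]), (165, 145, [3.0, -42.0, -37.0])]
268 [(125, 388, [-141.0, -165.0, 170.0]), (135, 133, [7.0, -52.0, -48.0]), (145, 127, [11.0, -45.0, -54.0]), (155, 129, [10.0, -42.0, -52.0]), (165, 145, [-0.0, -42.0, -38.0])]
```

The shut fingers end about 25 mm short of the TCP, so the body would meet the crown. Instead I'll open the jaws, yaw 30° and push with one fingertip, which keeps the body outside the crown.

Emit:
servo_tool:
  rows:
    - {"fingers": 0,"x": 0,"y": 0,"z": -1.5,"turn": 0}
    - {"fingers": 0,"x": 0,"y": 0,"z": -2.5,"turn": 0}
    - {"fingers": 0,"x": 0,"y": 0,"z": -2.5,"turn": 0}
    - {"fingers": 8.5,"x": 0,"y": 0,"z": -1.5,"turn": -4}
    - {"fingers": 8.5,"x": 0,"y": 0,"z": 0,"turn": -6}
    - {"fingers": 8.5,"x": 0,"y": 0,"z": 0,"turn": -6}
    - {"fingers": 8.5,"x": 0,"y": 0,"z": 0,"turn": -6}
    - {"fingers": 8.5,"x": 0,"y": 0,"z": 0,"turn": -6}
    - {"fingers": 8.5,"x": 0,"y": 0,"z": 0,"turn": -2}
    - {"fingers": 8.5,"x": -0.1,"y": -1.0,"z": 0,"turn": 0}

```text
clock: 16.15
position: [647.0, -33.5, 295.3]
ee_rot: [-0.218, 0.976, 0.0, 0.0]
contact_force: [0.2, 0.4, 1.2]
gripper_width: 83.0
```

Emit:
servo_tool:
  rows:
    - {"fingers": 8.5,"x": -0.05,"y": -2.0,"z": 0,"turn": 0}
    - {"fingers": 8.5,"x": 0,"y": -1.7,"z": 0,"turn": 0}
    - {"fingers": 8.5,"x": 0,"y": 0,"z": 1.0,"turn": 0}
    - {"fingers": 8.5,"x": 0,"y": 0,"z": 2.0,"turn": 0}
    - {"fingers": 8.5,"x": 0,"y": 0,"z": 2.0,"turn": 0}
    - {"fingers": 8.5,"x": 0,"y": 0,"z": 1.0,"turn": 0}
    - {"fingers": 8.5,"x": 0,"y": 0,"z": 0,"turn": 0}
    - {"fingers": 8.5,"x": 0,"y": 0,"z": 0,"turn": 0}

```text
clock: 16.82
position: [663.4, -67.8, 234.5]
ee_rot: [-0.216, 0.976, -0.0, -0.0]
contact_force: [0.2, 0.5, -0.6]
gripper_width: 85.3
```

```bash
cat > rt.py <<'E'
from bench import arm
from h import *
A=np.array([592.4,-21.4]);U=np.array([.9961,-.088]);Tn=np.array([.088,.9961])
s=arm.read_state();p=s['position'];print("r,t",(p[:2]-A)@U,(p[:2]-A)@Tn,"z",p[2],"q",s['ee_rot'].round(3),"F r,t,z",s['contact_force'][:2]@U,s['contact_force'][:2]@Tn,s['contact_force'][2],s['clock'])
E
python3 rt.py; python3 look.py l4
```

```text
r,t 74.83950115910488 -39.94716077354823 z 234.5015375029985 q [-0.216  0.976 -0.    -0.   ] F r,t,z 0.20567209260159258 0.4997605575160846 -0.5782440379844216 16.8167
```

View pics/l4.png

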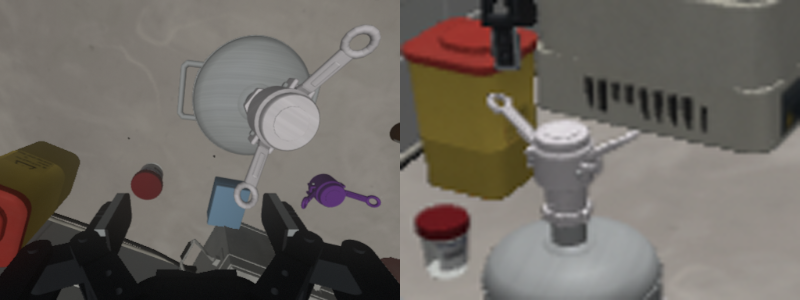

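Emit:
servo_tool:
  rows:
    - {"fingers": 8.5,"x": 0,"y": 0,"z": 0.8,"turn": 0}
    - {"fingers": 8.5,"x": 0,"y": 0,"z": 0.8,"turn": 0}
    - {"fingers": 8.5,"x": 0,"y": 0,"z": 0.8,"turn": 0}
    - {"fingers": 8.5,"x": 0,"y": 0,"z": 0.8,"turn": 0}
    - {"fingers": 8.5,"x": 0,"y": 0,"z": 0.8,"turn": 0}
    - {"fingers": 8.5,"x": 0,"y": 0,"z": 0,"turn": 0}

```text
clock: 17.42
position: [662.3, -67.5, 192.1]
ee_rot: [-0.216, 0.976, 0.0, -0.002]
contact_force: [-0.2, -0.2, 0.1]
gripper_width: 84.9
```

```bash
python3 rt.py; python3 look.py l5
```

```text
r,t 73.64870768591459 -39.798832316789614 z 192.05342173302034 q [-0.216  0.976  0.    -0.002] F r,t,z -0.22929213884912863 -0.1990455923601086 0.10797388649199294 17.4167
```

View pics/l5.png

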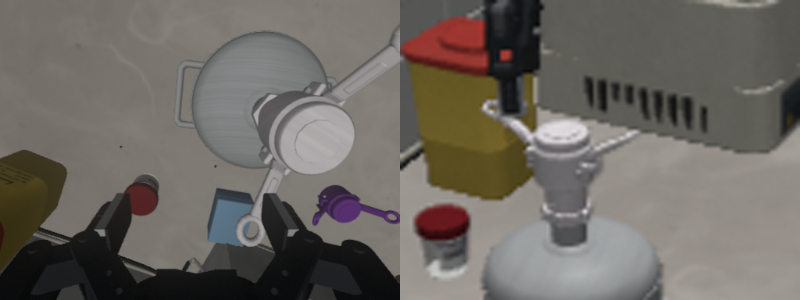

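The tip is on arm a and the arm has started to swing. Continuing the arc.

Emit:
servo_tool:
  rows:
    - {"fingers": 8.5,"x": -0.17,"y": -0.1,"z": 0.5,"turn": 0}
    - {"fingers": 8.5,"x": -0.17,"y": -0.1,"z": 0.5,"turn": 0}
    - {"fingers": 8.5,"x": -0.17,"y": -0.1,"z": 0.5,"turn": 0}
    - {"fingers": 8.5,"x": -0.17,"y": -0.1,"z": 0.5,"turn": 0}
    - {"fingers": 8.5,"x": 0,"y": 0,"z": 0,"turn": 0}

```text
clock: 17.93
position: [671.1, -68.3, 172.9]
ee_rot: [-0.216, 0.976, 0.0, -0.001]
contact_force: [0.3, 0.7, 0.4]
gripper_width: 85.3
```

Emit:
servo_tool:
  rows:
    - {"fingers": 8.5,"x": -0.2,"y": -0.12,"z": 0.4,"turn": 0}
    - {"fingers": 8.5,"x": -0.2,"y": -0.12,"z": 0.4,"turn": 0}
    - {"fingers": 8.5,"x": -0.2,"y": -0.12,"z": 0.4,"turn": 0}
    - {"fingers": 8.5,"x": -0.2,"y": -0.1,"z": 0.4,"turn": 0}
    - {"fingers": 8.5,"x": 0,"y": 0,"z": 0,"turn": 0}

```text
clock: 18.35
position: [680.4, -69.1, 157.1]
ee_rot: [-0.216, 0.976, 0.0, -0.001]
contact_force: [0.5, 0.7, -0.5]
gripper_width: 85.2
```

```bash
python3 rt.py; python3 look.py l6
```

```text
r,t 91.81831320006316 -39.8091013069182 z 157.13959927943992 q [-0.216  0.976  0.    -0.001] F r,t,z 0.43703590949280535 0.6950811067022541 -0.5376544127955742 18.35
```

View pics/l6.png

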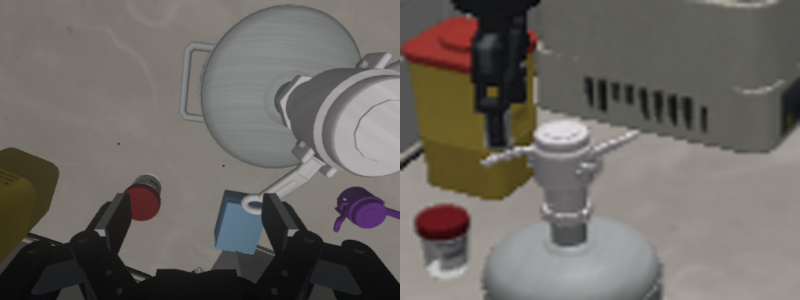

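Emit:
servo_tool:
  rows:
    - {"fingers": 8.5,"x": 0,"y": 0,"z": 0.4,"turn": 0}
    - {"fingers": 8.5,"x": 0,"y": 0,"z": 0.4,"turn": 0}
    - {"fingers": 8.5,"x": 0,"y": 0,"z": 0.2,"turn": 0}
    - {"fingers": 8.5,"x": 0,"y": 0,"z": 0,"turn": 0}

```text
clock: 18.78
position: [680.0, -69.1, 147.9]
ee_rot: [-0.216, 0.976, 0.0, -0.001]
contact_force: [0.2, 1.1, 0.2]
gripper_width: 84.5
```

Emit:
servo_tool:
  rows:
    - {"fingers": 8.5,"x": 0.17,"y": 0.1,"z": 0.3,"turn": 0}
    - {"fingers": 8.5,"x": 0.17,"y": 0.1,"z": 0.3,"turn": 0}
    - {"fingers": 8.5,"x": 0,"y": 0,"z": 0,"turn": 0}

```text
clock: 19.03
position: [676.8, -68.7, 142.6]
ee_rot: [-0.216, 0.976, -0.0, 0.001]
contact_force: [1.1, -0.4, 1.4]
gripper_width: 85.3
```

Emit:
servo_tool:
  rows:
    - {"fingers": 8.5,"x": 0.17,"y": 0.1,"z": 0.25,"turn": 0}
    - {"fingers": 8.5,"x": 0.17,"y": 0.1,"z": 0.25,"turn": 0}
    - {"fingers": 8.5,"x": 0,"y": 0,"z": 0,"turn": 0}

```text
clock: 19.28
position: [673.5, -68.3, 137.8]
ee_rot: [-0.216, 0.976, -0.0, 0.001]
contact_force: [3.6, -0.1, 0.4]
gripper_width: 84.7
```

```bash
python3 rt.py; python3 look.py l7
```

```text
r,t 84.88740896145698 -39.60679256936719 z 137.79923743974888 q [-0.216  0.976 -0.     0.001] F r,t,z 3.6242111078071155 0.2092343330624574 0.4351649504848577 19.2833
```

View pics/l7.png

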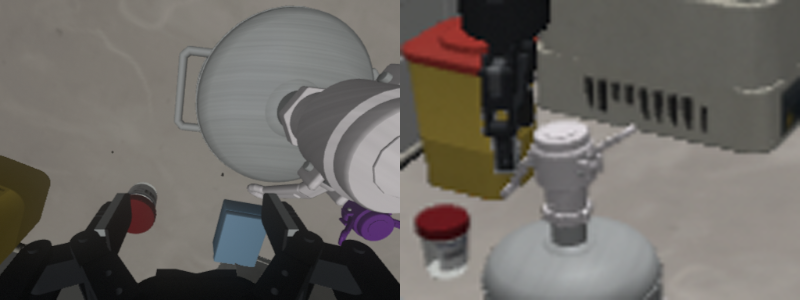

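Emit:
servo_tool:
  rows:
    - {"fingers": 8.5,"x": 0.17,"y": 0.1,"z": 0.2,"turn": 0}
    - {"fingers": 8.5,"x": 0.17,"y": 0.1,"z": 0.2,"turn": 0}
    - {"fingers": 8.5,"x": 0,"y": 0,"z": 0,"turn": 0}

```text
clock: 19.63
position: [668.7, -68.0, 133.1]
ee_rot: [-0.216, 0.976, 0.0, 0.0]
contact_force: [3.3, -1.0, 0.2]
gripper_width: 84.9
```

Emit:
servo_tool:
  rows:
    - {"fingers": 8.5,"x": 0.17,"y": 0.1,"z": 0.15,"turn": 0}
    - {"fingers": 8.5,"x": 0.17,"y": 0.1,"z": 0.15,"turn": 0}
    - {"fingers": 8.5,"x": 0,"y": 0,"z": 0,"turn": 0}

```text
clock: 19.88
position: [663.7, -67.6, 129.7]
ee_rot: [-0.216, 0.976, 0.0, -0.001]
contact_force: [2.5, -1.0, -1.8]
gripper_width: 85.2
```

Emit:
servo_tool:
  rows:
    - {"fingers": 8.5,"x": 0.17,"y": 0.1,"z": 0.1,"turn": 0}
    - {"fingers": 8.5,"x": 0.17,"y": 0.1,"z": 0.1,"turn": 0}
    - {"fingers": 8.5,"x": 0,"y": 0,"z": 0,"turn": 0}

```text
clock: 20.13
position: [659.3, -67.2, 127.9]
ee_rot: [-0.216, 0.976, 0.0, -0.002]
contact_force: [1.5, 0.3, -1.5]
gripper_width: 84.8
```

```bash
python3 rt.py; python3 look.py l8
```

```text
r,t 70.72086293920243 -39.773375298548004 z 127.88897045328237 q [-0.216  0.976  0.    -0.002] F r,t,z 1.4668328252224307 0.39048874739700135 -1.456462946123922 20.1333
```

View pics/l8.png

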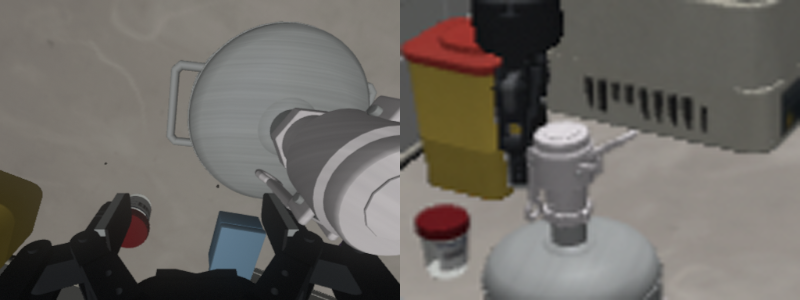

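Emit:
servo_tool:
  rows:
    - {"fingers": 8.5,"x": 0.17,"y": 0.1,"z": 0.05,"turn": 0}
    - {"fingers": 8.5,"x": 0.1,"y": 0.06,"z": 0.05,"turn": 0}
    - {"fingers": 8.5,"x": 0,"y": 0,"z": 0,"turn": 0}

```text
clock: 20.48
position: [658.3, -66.7, 127.8]
ee_rot: [-0.216, 0.976, -0.0, 0.001]
contact_force: [5.0, 0.1, -1.2]
gripper_width: 85.1
```

Emit:
servo_tool:
  rows:
    - {"fingers": 8.5,"x": 0.1,"y": 0.06,"z": 0,"turn": 0}
    - {"fingers": 8.5,"x": 0.1,"y": 0.06,"z": 0,"turn": 0}
    - {"fingers": 8.5,"x": 0,"y": 0,"z": 0,"turn": 0}

```text
clock: 20.73
position: [657.5, -66.1, 128.0]
ee_rot: [-0.216, 0.976, -0.0, 0.003]
contact_force: [8.6, 1.3, -3.2]
gripper_width: 85.2
```

```bash
python3 rt.py; python3 look.py l9
```

```text
r,t 68.82335857957143 -38.79161260962924 z 128.0199229396852 q [-0.216  0.976 -0.     0.003] F r,t,z 8.497258821286241 2.083462088085813 -3.1607866076748072 20.7333
```

View pics/l9.png

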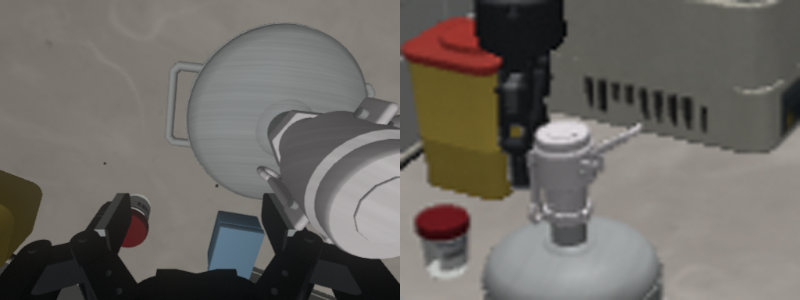

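Emit:
servo_tool:
  rows:
    - {"fingers": 8.5,"x": 0.1,"y": 0.06,"z": 0,"turn": 0}
    - {"fingers": 8.5,"x": 0.1,"y": 0.06,"z": 0,"turn": 0}
    - {"fingers": 8.5,"x": 0,"y": 0,"z": 0,"turn": 0}
    - {"fingers": 8.5,"x": 0,"y": 0,"z": 0,"turn": 0}

```text
clock: 21.17
position: [657.4, -65.8, 128.3]
ee_rot: [-0.216, 0.976, -0.001, 0.005]
contact_force: [12.4, 0.4, -5.7]
gripper_width: 84.9
```

```bash
python3 rt.py; python3 - <<'E'
from bench import arm
from h import *
i,_=arm.get_image("side");j,_=arm.get_image("scene")
a=cv2.resize(i[150:205,195:250,::-1],(390,390),interpolation=cv2.INTER_CUBIC);b=cv2.resize(j[140:190,245:295,::-1],(390,390),interpolation=cv2.INTER_CUBIC)
cv2.imwrite("pics/l10.png",np.hstack([a,b]))
E
```

```text
r,t 68.64091224955644 -38.48558489575189 z 128.31145860770707 q [-0.216  0.976 -0.001  0.005] F r,t,z 12.275744389567217 1.4640907511539527 -5.659893605322647 21.1667
```

View pics/l10.png

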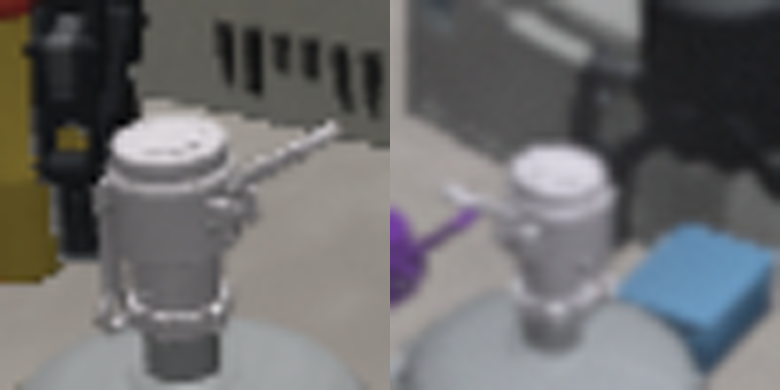

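Arm a stands upright against the neck and doesn't move under 12 N, so it is on its stop. I'll back off, rise and cross to arm b.

Emit:
servo_tool:
  rows:
    - {"fingers": 8.5,"x": -0.8,"y": -0.5,"z": 0,"turn": 0}
    - {"fingers": 8.5,"x": -1.2,"y": -0.7,"z": 0,"turn": 0}
    - {"fingers": 8.5,"x": 0,"y": 0,"z": -1.5,"turn": 0}
    - {"fingers": 8.5,"x": 0,"y": 0,"z": -3.0,"turn": 0}
    - {"fingers": 8.5,"x": 0,"y": 0,"z": -3.5,"turn": 0}
    - {"fingers": 8.5,"x": 0,"y": 0,"z": -2.2,"turn": 0}
    - {"fingers": 8.5,"x": 0,"y": 0,"z": -0.8,"turn": 0}
    - {"fingers": 8.5,"x": 0,"y": 0,"z": 0,"turn": 0}

```text
clock: 21.93
position: [676.3, -68.9, 240.4]
ee_rot: [-0.217, 0.976, -0.0, 0.002]
contact_force: [0.0, -0.2, -1.0]
gripper_width: 84.8
```

```bash
python3 rt.py; python3 look.py l11; python3 - <<'E'
from bench import arm
from h import *
i,_=arm.get_image("side");j,_=arm.get_image("scene")
a=cv2.resize(i[150:205,195:250,::-1],(390,390),interpolation=cv2.INTER_CUBIC);b=cv2.resize(j[140:190,245:295,::-1],(390,390),interpolation=cv2.INTER_CUBIC)
cv2.imwrite("pics/l12.png",np.hstack([a,b]))
E
```

```text
r,t 87.73462446228977 -39.9666480944819 z 240.43706788365603 q [-0.217  0.976 -0.     0.002] F r,t,z 0.03255568606851789 -0.17587015265671482 -0.9991051382913189 21.9333
```

View pics/l11.png

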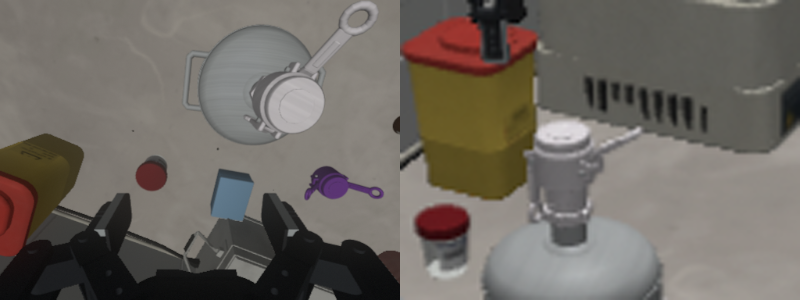

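View pics/l12.png

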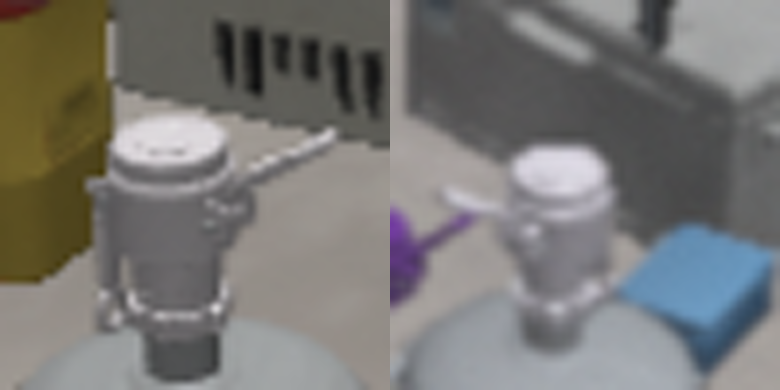

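Emit:
servo_tool:
  rows:
    - {"fingers": 8.5,"x": 0.9,"y": 1.37,"z": 0,"turn": 0}
    - {"fingers": 8.5,"x": 1.7,"y": 2.5,"z": 0,"turn": 0}
    - {"fingers": 8.5,"x": 1.9,"y": 2.8,"z": 0,"turn": 0}
    - {"fingers": 8.5,"x": 1.9,"y": 2.8,"z": 0,"turn": 0}
    - {"fingers": 8.5,"x": 1.9,"y": 2.8,"z": 0,"turn": 0}
    - {"fingers": 8.5,"x": 1.2,"y": 1.8,"z": 0,"turn": 0}
    - {"fingers": 8.5,"x": 0.6,"y": 1.0,"z": 0,"turn": 0}
    - {"fingers": 8.5,"x": 0,"y": 0,"z": 0,"turn": 0}
    - {"fingers": 8.5,"x": 0,"y": 0,"z": 0,"turn": 0}
    - {"fingers": 8.5,"x": 0,"y": 0,"z": 0,"turn": 0}

```text
clock: 22.97
position: [521.6, 24.7, 237.1]
ee_rot: [-0.216, 0.976, -0.0, -0.0]
contact_force: [0.4, -0.6, -0.3]
gripper_width: 85.1
```

```bash
python3 rt.py; python3 look.py l13; python3 - <<'E'
from bench import arm
from h import *
j,_=arm.get_image("scene");cv2.imwrite("pics/l14.png",cv2.resize(j[110:200,220:320,::-1],None,fx=5,fy=5,interpolation=cv2.INTER_CUBIC))
E
```

```text
r,t -74.54027797103787 39.73911167089313 z 237.0581919602368 q [-0.216  0.976 -0.    -0.   ] F r,t,z 0.4801791490514888 -0.6025654732606105 -0.28617004519389055 22.9667
```

View pics/l13.png

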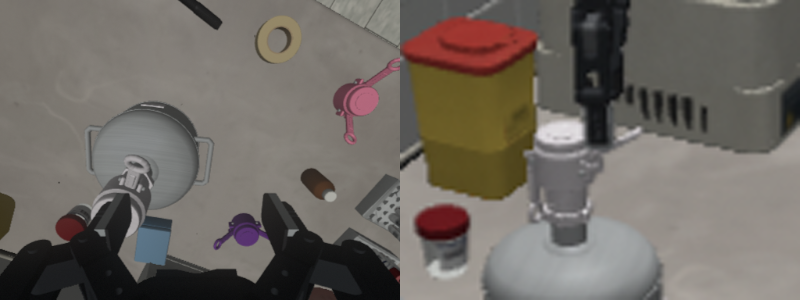

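View pics/l14.png

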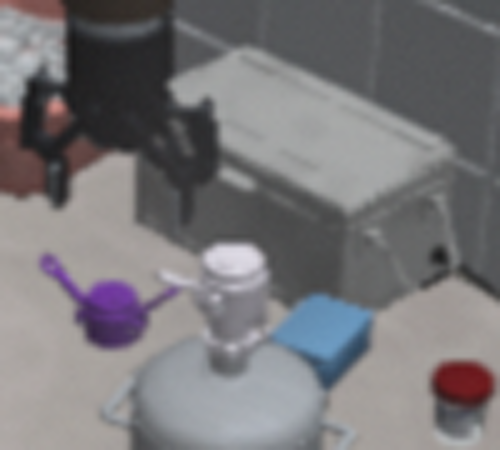

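Emit:
servo_tool:
  rows:
    - {"fingers": 8.5,"x": 0,"y": 0,"z": 0.8,"turn": 0}
    - {"fingers": 8.5,"x": 0,"y": 0,"z": 1.0,"turn": 0}
    - {"fingers": 8.5,"x": 0,"y": 0,"z": 1.0,"turn": 0}
    - {"fingers": 8.5,"x": 0,"y": 0,"z": 0.8,"turn": 0}
    - {"fingers": 8.5,"x": 0,"y": 0,"z": 0.8,"turn": 0}
    - {"fingers": 8.5,"x": 0,"y": 0,"z": 0,"turn": 0}

```text
clock: 23.62
position: [519.8, 24.7, 191.3]
ee_rot: [-0.216, 0.976, -0.0, -0.002]
contact_force: [-0.4, -0.6, -0.5]
gripper_width: 84.9
```

Emit:
servo_tool:
  rows:
    - {"fingers": 8.5,"x": 0.17,"y": 0.1,"z": 0.5,"turn": 0}
    - {"fingers": 8.5,"x": 0.17,"y": 0.1,"z": 0.5,"turn": 0}
    - {"fingers": 8.5,"x": 0.17,"y": 0.1,"z": 0.5,"turn": 0}
    - {"fingers": 8.5,"x": 0.17,"y": 0.1,"z": 0.5,"turn": 0}
    - {"fingers": 8.5,"x": 0,"y": 0,"z": 0,"turn": 0}

```text
clock: 24.03
position: [512.1, 25.7, 172.6]
ee_rot: [-0.216, 0.976, 0.0, -0.001]
contact_force: [-0.1, 0.5, -0.9]
gripper_width: 85.1
```

Emit:
servo_tool:
  rows:
    - {"fingers": 8.5,"x": 0.2,"y": 0.12,"z": 0.4,"turn": 0}
    - {"fingers": 8.5,"x": 0.2,"y": 0.12,"z": 0.4,"turn": 0}
    - {"fingers": 8.5,"x": 0.2,"y": 0.12,"z": 0.4,"turn": 0}
    - {"fingers": 8.5,"x": 0.2,"y": 0.1,"z": 0.4,"turn": 0}
    - {"fingers": 8.5,"x": 0,"y": 0,"z": 0,"turn": 0}

```text
clock: 24.45
position: [502.8, 26.4, 156.6]
ee_rot: [-0.216, 0.976, 0.0, -0.001]
contact_force: [-0.9, 0.2, -0.0]
gripper_width: 85.0
```

```bash
python3 rt.py; python3 look.py l15
```

```text
r,t -93.45226160770552 39.7775961219436 z 156.62119979943094 q [-0.216  0.976  0.    -0.001] F r,t,z -0.8797167542953132 0.12516438891759304 -0.0210990471721727 24.45
```

View pics/l15.png

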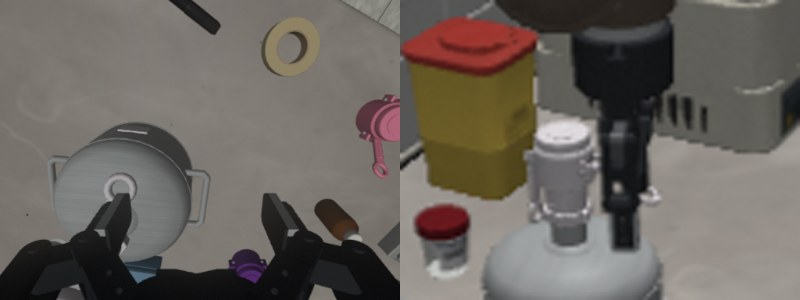

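Arm b is following, with its eye visible at (120,188). Same arc as before, mirrored.

Emit:
servo_tool:
  rows:
    - {"fingers": 8.5,"x": 0,"y": 0,"z": 0.4,"turn": 0}
    - {"fingers": 8.5,"x": 0,"y": 0,"z": 0.4,"turn": 0}
    - {"fingers": 8.5,"x": 0,"y": 0,"z": 0.2,"turn": 0}
    - {"fingers": 8.5,"x": 0,"y": 0,"z": 0,"turn": 0}

```text
clock: 24.88
position: [503.7, 26.5, 147.0]
ee_rot: [-0.216, 0.976, -0.0, -0.0]
contact_force: [-0.7, -0.3, -0.4]
gripper_width: 85.0
```

Emit:
servo_tool:
  rows:
    - {"fingers": 8.5,"x": -0.17,"y": -0.1,"z": 0.3,"turn": 0}
    - {"fingers": 8.5,"x": -0.17,"y": -0.1,"z": 0.3,"turn": 0}
    - {"fingers": 8.5,"x": 0,"y": 0,"z": 0,"turn": 0}

```text
clock: 25.13
position: [507.8, 26.1, 140.9]
ee_rot: [-0.216, 0.976, 0.0, -0.001]
contact_force: [-1.0, 0.1, 0.8]
gripper_width: 85.1
```

Emit:
servo_tool:
  rows:
    - {"fingers": 8.5,"x": -0.17,"y": -0.1,"z": 0.25,"turn": 0}
    - {"fingers": 8.5,"x": -0.17,"y": -0.1,"z": 0.25,"turn": 0}
    - {"fingers": 8.5,"x": 0,"y": 0,"z": 0,"turn": 0}

```text
clock: 25.38
position: [511.2, 25.4, 135.9]
ee_rot: [-0.216, 0.976, -0.0, -0.001]
contact_force: [-1.4, 0.4, 1.0]
gripper_width: 85.2
```

Emit:
servo_tool:
  rows:
    - {"fingers": 8.5,"x": -0.17,"y": -0.1,"z": 0.2,"turn": 0}
    - {"fingers": 8.5,"x": -0.17,"y": -0.1,"z": 0.2,"turn": 0}
    - {"fingers": 8.5,"x": 0,"y": 0,"z": 0,"turn": 0}

```text
clock: 25.63
position: [514.7, 25.2, 131.6]
ee_rot: [-0.216, 0.976, 0.0, -0.002]
contact_force: [-4.2, 0.1, -0.3]
gripper_width: 85.3
```

```bash
python3 rt.py; python3 look.py l16
```

```text
r,t -81.52195413103848 39.54462364750513 z 131.62640850321313 q [-0.216  0.976  0.    -0.002] F r,t,z -4.164538674012844 -0.2307523233038012 -0.2611652637325559 25.6333
```

View pics/l16.png

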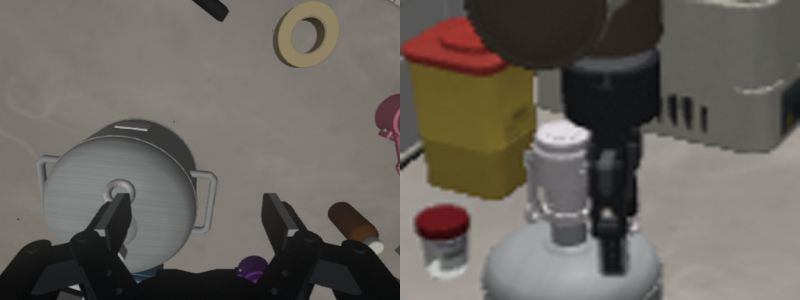

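Emit:
servo_tool:
  rows:
    - {"fingers": 8.5,"x": -0.17,"y": -0.1,"z": 0.1,"turn": 0}
    - {"fingers": 8.5,"x": -0.17,"y": -0.1,"z": 0.1,"turn": 0}
    - {"fingers": 8.5,"x": 0,"y": 0,"z": 0,"turn": 0}

```text
clock: 25.98
position: [518.9, 24.9, 129.9]
ee_rot: [-0.216, 0.976, 0.0, -0.001]
contact_force: [-4.0, -0.2, -0.8]
gripper_width: 84.7
```

Emit:
servo_tool:
  rows:
    - {"fingers": 8.5,"x": -0.17,"y": -0.1,"z": 0.1,"turn": 0}
    - {"fingers": 8.5,"x": -0.17,"y": -0.1,"z": 0.1,"turn": 0}
    - {"fingers": 8.5,"x": 0,"y": 0,"z": 0,"turn": 0}

```text
clock: 26.23
position: [522.6, 24.7, 127.7]
ee_rot: [-0.216, 0.976, 0.0, -0.001]
contact_force: [-5.7, 1.5, -1.2]
gripper_width: 84.9
```

Emit:
servo_tool:
  rows:
    - {"fingers": 8.5,"x": -0.17,"y": -0.1,"z": 0,"turn": 0}
    - {"fingers": 8.5,"x": -0.17,"y": -0.1,"z": 0,"turn": 0}
    - {"fingers": 8.5,"x": 0,"y": 0,"z": 0,"turn": 0}

```text
clock: 26.48
position: [527.3, 24.2, 128.0]
ee_rot: [-0.216, 0.976, 0.0, -0.001]
contact_force: [-3.6, 0.5, -2.4]
gripper_width: 84.8
```

Emit:
servo_tool:
  rows:
    - {"fingers": 8.5,"x": -0.1,"y": -0.06,"z": 0,"turn": 0}
    - {"fingers": 8.5,"x": -0.1,"y": -0.06,"z": 0,"turn": 0}
    - {"fingers": 8.5,"x": 0,"y": 0,"z": 0,"turn": 0}

```text
clock: 26.73
position: [528.1, 23.8, 128.1]
ee_rot: [-0.216, 0.976, 0.0, -0.002]
contact_force: [-8.3, 1.5, -0.0]
gripper_width: 85.2
```

```bash
python3 rt.py; python3 look.py l17
```

```text
r,t -68.0328220254207 39.343739989253365 z 128.101428567393 q [-0.216  0.976  0.    -0.002] F r,t,z -8.358482369104545 0.813608182961993 -0.00041074339552326505 26.7333
```

View pics/l17.png

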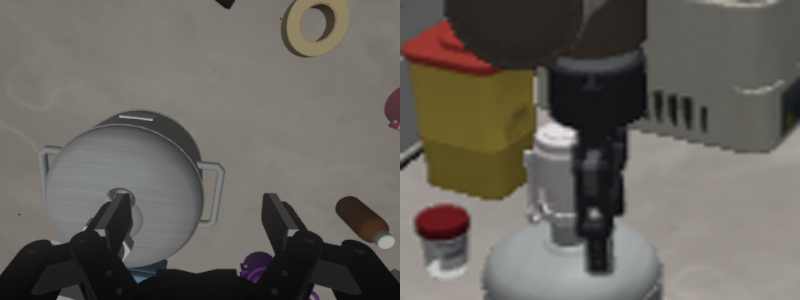

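One more push to the stop, then I'll retreat and check.

Emit:
servo_tool:
  rows:
    - {"fingers": 8.5,"x": -0.1,"y": -0.06,"z": 0,"turn": 0}
    - {"fingers": 8.5,"x": -0.1,"y": -0.06,"z": 0,"turn": 0}
    - {"fingers": 8.5,"x": 0,"y": 0,"z": 0,"turn": 0}
    - {"fingers": 8.5,"x": 0,"y": 0,"z": 0,"turn": 0}

```text
clock: 27.17
position: [528.4, 22.8, 127.8]
ee_rot: [-0.215, 0.977, 0.0, -0.004]
contact_force: [-12.0, -0.1, 1.2]
gripper_width: 85.0
```

Emit:
servo_tool:
  rows:
    - {"fingers": 8.5,"x": 0.8,"y": 0.5,"z": 0,"turn": 0}
    - {"fingers": 8.5,"x": 1.2,"y": 0.7,"z": 0,"turn": 0}
    - {"fingers": 8.5,"x": 0,"y": 0,"z": -1.5,"turn": 0}
    - {"fingers": 8.5,"x": 0,"y": 0,"z": -3.0,"turn": 0}
    - {"fingers": 8.5,"x": 0,"y": 0,"z": -3.5,"turn": 0}
    - {"fingers": 8.5,"x": 0,"y": 0,"z": -3.0,"turn": 0}
    - {"fingers": 8.5,"x": 0,"y": 0,"z": -1.5,"turn": 0}
    - {"fingers": 8.5,"x": 0,"y": 0,"z": 0,"turn": 0}
    - {"fingers": 8.5,"x": 0,"y": 0,"z": 0,"turn": 0}

```text
clock: 27.92
position: [510.9, 26.8, 255.7]
ee_rot: [-0.217, 0.976, 0.0, 0.004]
contact_force: [-0.0, 0.3, -0.5]
gripper_width: 85.2
```

```bash
python3 rt.py; python3 look.py l18; python3 - <<'E'
from bench import arm
from h import *
i,_=arm.get_image("side");j,_=arm.get_image("scene")
a=cv2.resize(i[150:205,195:250,::-1],(390,390),interpolation=cv2.INTER_CUBIC);b=cv2.resize(j[140:190,245:295,::-1],(390,390),interpolation=cv2.INTER_CUBIC)
cv2.imwrite("pics/l19.png",np.hstack([a,b]))
E
```

```text
r,t -85.40158034643073 40.84261322366937 z 255.73756059298947 q [-0.217  0.976  0.     0.004] F r,t,z -0.06358153112717667 0.259153060957589 -0.45291149665375174 27.9167
```

View pics/l18.png

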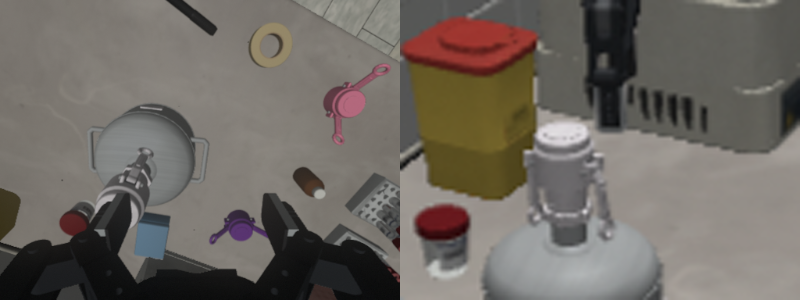

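View pics/l19.png

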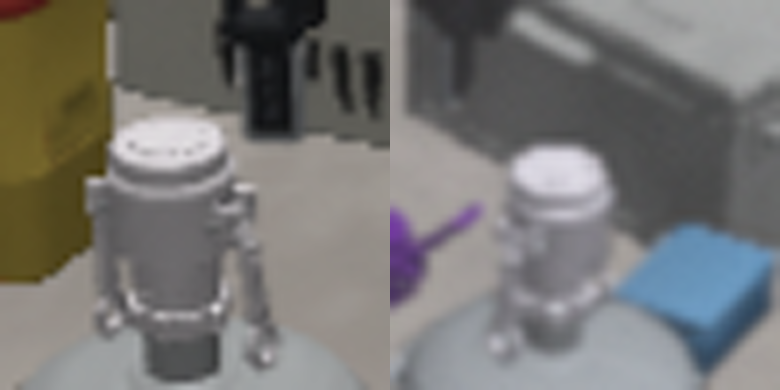

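```bash
python3 - <<'E'
from bench import arm
from h import *
A=np.array([592.4,-21.4]);U=np.array([.9961,-.088])
D=arm.camera_model("side");S=arm.camera_model("scene")
def pr(m,p):
    T=np.linalg.inv(m['pose']);q=T[:3,:3]@np.array(p)+T[:3,3];return np.array([q[0]/q[2]*m['fx']+m['cx'],q[1]/q[2]*m['fy']+m['cy']])
for nm,m,o,s in(("side",D,(195,150),390/55),("scene",S,(245,140),390/50)):
  for lab,r in (("a",28),("b",-28)):
    for e in (0,6.2):
      for z,rr in ((196,r),(140,r+np.sign(r)*e)):
        p=A+U*rr;print(nm,lab,e,z,((pr(m,[*p,z])-o+.5)*s).round(0))
E
```

```text
side a 0 196 [116. 192.]
side a 0 140 [126. 317.]
side a 6.2 196 [116. 192.]
side a 6.2 140 [114. 313.]
side b 0 196 [233. 226.]
side b 0 140 [240. 353.]
side b 6.2 196 [233. 226.]
side b 6.2 140 [253. 358.]
scene a 0 196 [205. 204.]
scene a 0 140 [201. 298.]
scene a 6.2 196 [205. 204.]
scene a 6.2 140 [211. 294.]
scene b 0 196 [116. 244.]
scene b 0 140 [114. 339.]
scene b 6.2 196 [116. 244.]
scene b 6.2 140 [104. 343.]
```

Emit:
servo_tool:
  rows:
    - {"fingers": 8.5,"x": -0.5,"y": 1.0,"z": 0,"turn": 0}
    - {"fingers": 8.5,"x": -1.2,"y": 1.6,"z": 0,"turn": 0}
    - {"fingers": 8.5,"x": -1.8,"y": 1.6,"z": 0,"turn": 0}
    - {"fingers": 8.5,"x": -1.3,"y": 1.3,"z": 0,"turn": 0}
    - {"fingers": 8.5,"x": -0.5,"y": 0.5,"z": 0,"turn": 0}
    - {"fingers": 8.5,"x": 0,"y": 0,"z": 0,"turn": 0}
    - {"fingers": 8.5,"x": 0,"y": 0,"z": 0,"turn": 0}
    - {"fingers": 8.5,"x": 0,"y": 0,"z": 0,"turn": 0}

```text
clock: 28.78
position: [531.3, 102.6, 253.4]
ee_rot: [-0.216, 0.976, -0.0, -0.0]
contact_force: [-0.2, 0.4, 0.5]
gripper_width: 85.1
```

```bash
python3 rt.py; python3 - <<'E'
from bench import arm
from h import *
m=arm.camera_model("wrist");w,d=arm.get_image("wrist");cv2.imwrite("pics/w20.png",w[:,:,::-1]);np.savez("pics/w20.npz",im=w,d=d,pose=m['pose'])
i,_=arm.get_image("side");cv2.imwrite("pics/s20.png",cv2.resize(i[150:205,195:250,::-1],(550,550),interpolation=cv2.INTER_CUBIC))
E
```

```text
r,t -71.78041249716289 118.1125699628487 z 253.39030304531096 q [-0.216  0.976 -0.    -0.   ] F r,t,z -0.20664481675663554 0.3527968345268543 0.4731783882246054 28.7833
```

View pics/w20.png

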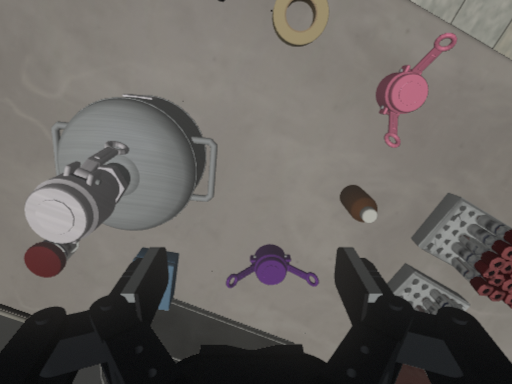

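View pics/s20.png

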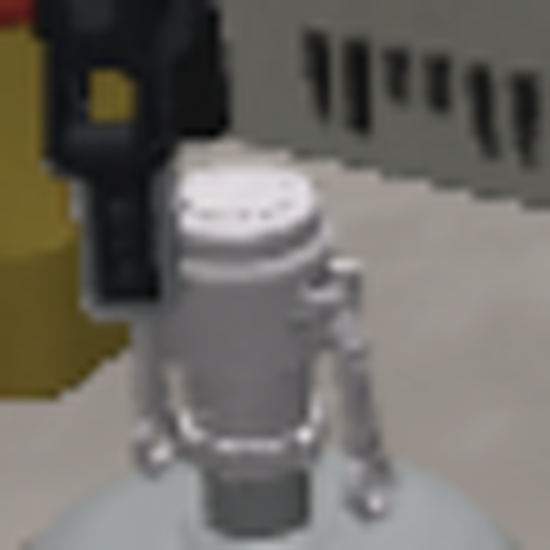

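```bash
python3 - <<'E'
from bench import arm
from h import *
z=np.load("pics/w20.npz");m=arm.camera_model("wrist");T=z['pose'];dd=z['d'].astype(float)
A=np.array([592.4,-21.4]);U=np.array([.9961,-.088]);N=np.array([.088,.9961])
v,u=np.mgrid[0:384,0:512]
P=np.stack([(u-m['cx'])/m['fx']*dd,(v-m['cy'])/m['fy']*dd,dd],-1)@T[:3,:3].T+T[:3,3]
r=(P[...,:2]-A)@U;t=(P[...,:2]-A)@N;h=P[...,2]
k=(dd>0)&(abs(t)<12)&(r<-24)&(r>-70)&(h>125)&(h<230)
print(k.sum())
for b in range(125,215,6):
    kk=k&(h>=b)&(h<b+6)
    if kk.sum()>2:print(b,kk.sum(),"r",np.percentile(r[kk],[2,50,98]).round(1),"t",np.percentile(t[kk],[2,98]).round(1))
k=(abs(u-55)<14)&(abs(v-217)<14);Q=P[k];print("crown",np.median(Q,0));
c=np.linalg.lstsq(np.c_[Q[:,:2]-A,np.ones(len(Q))],Q[:,2],rcond=None)[0];print(c,Q[:,2].std())
cv2.imwrite("pics/w20c.png",cv2.resize(z['im'][120:260,10:180,::-1],None,fx=4,fy=4,interpolation=cv2.INTER_CUBIC))
E
```

```text
1101
131 22 r [-39.5 -38.5 -34.8] t [-11.    0.5]
137 72 r [-39.5 -37.3 -33.6] t [-11.5   4.7]
143 40 r [-39.1 -37.4 -34.8] t [-11.6   5.9]
149 63 r [-38.  -36.9 -34.2] t [-11.4   3.4]
155 39 r [-37.7 -36.6 -33.7] t [-9.5  0.8]
161 51 r [-37.6 -36.5 -33.7] t [-9.3  1. ]
167 51 r [-37.1 -35.5 -33. ] t [-9.4  1. ]
173 49 r [-36.5 -35.2 -32.2] t [-9.2  1.2]
179 77 r [-35.9 -34.1 -31.7] t [-9.3  1.1]
185 100 r [-34.2 -32.1 -29.3] t [-8.7  1. ]
191 146 r [-32.  -29.1 -25.6] t [-11.5   9.7]
197 208 r [-31.8 -27.  -24.3] t [-11.1   9. ]
203 147 r [-31.6 -25.9 -24. ] t [-11.9   6.7]
209 36 r [-25.1 -24.3 -24. ] t [-4.3  5.1]
crown [592.67328794 -21.71628491 224.46197828]
[ -0.63881373   0.60510132 225.07400016] 12.313763056065152
```

View pics/w20c.png

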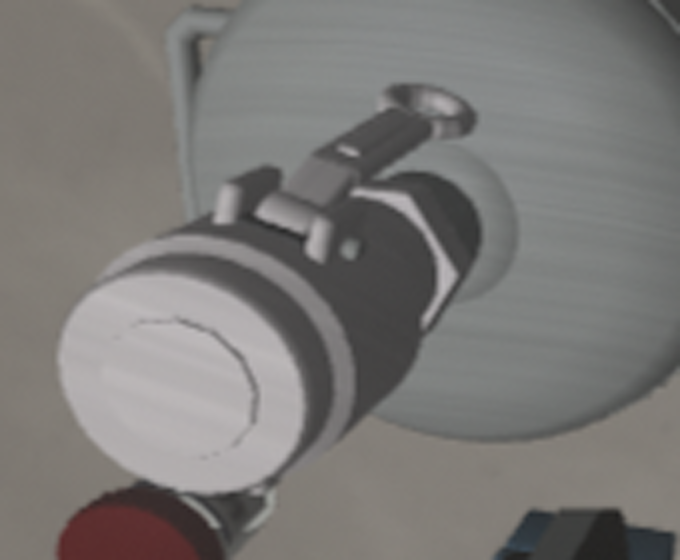

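```bash
python3 - <<'E'
from bench import arm
from h import *
z=np.load("pics/w20.npz");m=arm.camera_model("wrist");T=z['pose'];dd=z['d'].astype(float)
A=np.array([592.4,-21.4]);U=np.array([.9961,-.088]);N=np.array([.088,.9961])
v,u=np.mgrid[0:384,0:512]
P=np.stack([(u-m['cx'])/m['fx']*dd,(v-m['cy'])/m['fy']*dd,dd],-1)@T[:3,:3].T+T[:3,3]
r=(P[...,:2]-A)@U;t=(P[...,:2]-A)@N;h=P[...,2]
k=(dd>0)&(np.hypot(r,t)<20)&(abs(h-224.5)<5)
for _ in range(3):
    M=np.c_[r[k],t[k],np.ones(k.sum())];c=np.linalg.lstsq(M,h[k],rcond=None)[0]
    k&=abs(h-(c[0]*r+c[1]*t+c[2]))<2
print("crown tilt r,t",c,k.sum())
# table plane tilt as calibration check
k=(dd>0)&(abs(h)<8)&(u>220)&(u<330)&(v<230)
for _ in range(3):
    M=np.c_[r[k],t[k],np.ones(k.sum())];c=np.linalg.lstsq(M,h[k],rcond=None)[0];k&=abs(h-(c[0]*r+c[1]*t+c[2]))<3
print("table",c,k.sum())
k=(dd>0)&(abs(t+4)<6)&(r<-30)&(r>-45)&(h>148)&(h<182)
for _ in range(4):
    c=np.polyfit(h[k],r[k],1);k&=(r-np.polyval(c,h))<1.5;k&=abs(r-np.polyval(c,h))<2.5
print("lever slope dr/dh",c,k.sum())
E
```

```text
crown tilt r,t [ 6.72979779e-03 -8.88995398e-04  2.23812325e+02] 2250
table [-0.00090845  0.00162296 -0.56558181] 23405
lever slope dr/dh [  0.08630152 -50.39979613] 249
```

The cap is level (0.007) and drawn down, with the crown at about 224 mm. Arm b still leans out about 0.07 rad, so it is close to the limit. I'll press it again, lower down where the leverage is better.

Emit:
servo_tool:
  rows:
    - {"fingers": 8.5,"x": 0.8,"y": -0.8,"z": 0,"turn": 0}
    - {"fingers": 8.5,"x": 1.8,"y": -1.8,"z": 0,"turn": 0}
    - {"fingers": 8.5,"x": 2.0,"y": -2.0,"z": 0,"turn": 0}
    - {"fingers": 8.5,"x": 1.05,"y": -1.15,"z": 1.0,"turn": 0}
    - {"fingers": 8.5,"x": 0,"y": 0,"z": 2.5,"turn": 0}
    - {"fingers": 8.5,"x": 0,"y": 0,"z": 3.0,"turn": 0}
    - {"fingers": 8.5,"x": 0,"y": 0,"z": 3.0,"turn": 0}
    - {"fingers": 8.5,"x": 0,"y": 0,"z": 2.5,"turn": 0}
    - {"fingers": 8.5,"x": 0,"y": 0,"z": 1.3,"turn": 0}
    - {"fingers": 8.5,"x": 0,"y": 0,"z": 0,"turn": 0}

```text
clock: 29.72
position: [501.9, 25.3, 117.7]
ee_rot: [-0.216, 0.976, -0.0, -0.004]
contact_force: [0.2, -0.4, 0.4]
gripper_width: 84.9
```

Emit:
servo_tool:
  rows:
    - {"fingers": 8.5,"x": -0.6,"y": -0.35,"z": 0,"turn": 0}
    - {"fingers": 8.5,"x": -0.6,"y": -0.35,"z": 0,"turn": 0}
    - {"fingers": 8.5,"x": -0.4,"y": -0.25,"z": 0,"turn": 0}
    - {"fingers": 8.5,"x": 0,"y": 0,"z": 0,"turn": 0}

```text
clock: 30.05
position: [522.7, 23.9, 122.0]
ee_rot: [-0.215, 0.977, -0.0, -0.001]
contact_force: [-8.3, -1.1, 5.8]
gripper_width: 85.0
```

Emit:
servo_tool:
  rows:
    - {"fingers": 8.5,"x": -0.2,"y": -0.12,"z": 0,"turn": 0}
    - {"fingers": 8.5,"x": -0.2,"y": -0.12,"z": 0,"turn": 0}
    - {"fingers": 8.5,"x": 0,"y": 0,"z": 0,"turn": 0}

```text
clock: 30.3
position: [523.7, 21.8, 122.0]
ee_rot: [-0.214, 0.977, -0.001, -0.005]
contact_force: [-15.8, -1.4, 10.7]
gripper_width: 84.8
```

```bash
python3 rt.py
```

```text
r,t -72.28023780226718 36.954337997534275 z 121.98527696720188 q [-0.214  0.977 -0.001 -0.005] F r,t,z -15.583804468350522 -2.7741136445833803 10.715471341683953 30.3
```

Emit:
servo_tool:
  rows:
    - {"fingers": 8.5,"x": 0.6,"y": 0.35,"z": 0,"turn": 0}
    - {"fingers": 8.5,"x": 0.6,"y": 0.35,"z": -0.3,"turn": 0}
    - {"fingers": 8.5,"x": 0,"y": 0,"z": -0.8,"turn": 0}
    - {"fingers": 8.5,"x": 0,"y": 0,"z": 0,"turn": 0}

```text
clock: 30.63
position: [515.8, 26.6, 134.1]
ee_rot: [-0.217, 0.976, 0.0, 0.003]
contact_force: [0.7, 0.2, 0.5]
gripper_width: 85.1
```

Emit:
servo_tool:
  rows:
    - {"fingers": 8.5,"x": -0.5,"y": -0.3,"z": 0,"turn": 0}
    - {"fingers": 8.5,"x": -0.5,"y": -0.3,"z": 0,"turn": 0}
    - {"fingers": 8.5,"x": -0.4,"y": -0.25,"z": 0,"turn": 0}
    - {"fingers": 8.5,"x": 0,"y": 0,"z": 0,"turn": 0}

```text
clock: 30.97
position: [529.1, 23.5, 130.3]
ee_rot: [-0.216, 0.976, 0.0, -0.003]
contact_force: [-3.6, -1.0, 0.0]
gripper_width: 85.0
```

```bash
python3 rt.py;python3 look.py l21
```

```text
r,t -67.02777415857655 39.165784977222145 z 130.31804700437397 q [-0.216  0.976  0.    -0.003] F r,t,z -3.4917356323415687 -1.289295089452027 0.007024567060521569 30.9667
```

View pics/l21.png

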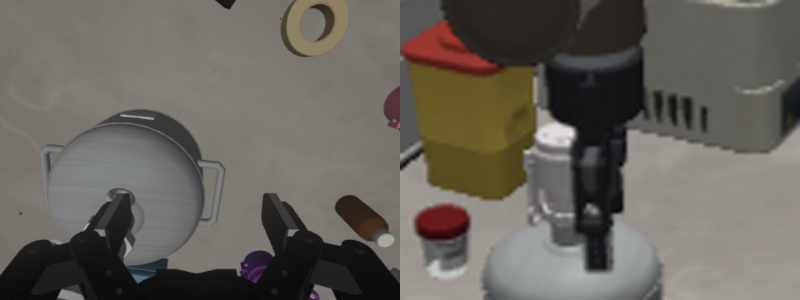

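Emit:
servo_tool:
  rows:
    - {"fingers": 8.5,"x": -0.2,"y": -0.12,"z": 0,"turn": 0}
    - {"fingers": 8.5,"x": -0.2,"y": -0.12,"z": 0,"turn": 0}
    - {"fingers": 8.5,"x": 0,"y": 0,"z": 0,"turn": 0}

```text
clock: 31.32
position: [529.8, 22.4, 130.0]
ee_rot: [-0.215, 0.977, 0.0, -0.006]
contact_force: [-13.5, -1.9, 3.6]
gripper_width: 84.8
```

Emit:
servo_tool:
  rows:
    - {"fingers": 8.5,"x": -0.15,"y": -0.09,"z": 0,"turn": 0}
    - {"fingers": 8.5,"x": -0.15,"y": -0.09,"z": 0,"turn": 0}
    - {"fingers": 8.5,"x": 0,"y": 0,"z": 0,"turn": 0}
    - {"fingers": 8.5,"x": 0,"y": 0,"z": 0,"turn": 0}

```text
clock: 31.65
position: [529.8, 22.0, 129.9]
ee_rot: [-0.214, 0.977, 0.001, -0.009]
contact_force: [-21.9, 2.7, 11.1]
gripper_width: 84.9
```

```bash
python3 rt.py
```

```text
r,t -66.18754449359314 37.70665299341703 z 129.90757604546658 q [-0.214  0.977  0.001 -0.009] F r,t,z -22.054105500743862 0.7305570418990993 11.071056287021715 31.65
```

Emit:
servo_tool:
  rows:
    - {"fingers": 8.5,"x": 0.8,"y": 0.5,"z": 0,"turn": 0}
    - {"fingers": 8.5,"x": 1.4,"y": 0.8,"z": 0,"turn": 0}
    - {"fingers": 8.5,"x": 0,"y": 0,"z": -1.5,"turn": 0}
    - {"fingers": 8.5,"x": 0,"y": 0,"z": -3.0,"turn": 0}
    - {"fingers": 8.5,"x": 0,"y": 0,"z": -3.5,"turn": 0}
    - {"fingers": 8.5,"x": -1.5,"y": 1.5,"z": -3.0,"turn": 0}
    - {"fingers": 8.5,"x": -2.0,"y": 2.5,"z": -1.5,"turn": 0}
    - {"fingers": 8.5,"x": -1.8,"y": 2.0,"z": 0,"turn": 0}
    - {"fingers": 8.5,"x": 0,"y": 0,"z": 0,"turn": 0}
    - {"fingers": 8.5,"x": 0,"y": 0,"z": 0,"turn": 0}

```text
clock: 32.48
position: [536.7, 104.0, 256.6]
ee_rot: [-0.218, 0.976, 0.0, 0.001]
contact_force: [-0.0, -1.1, -0.3]
gripper_width: 85.3
```

Emit:
servo_tool:
  rows:
    - {"fingers": 8.5,"x": 0,"y": 0,"z": 0,"turn": 0}
    - {"fingers": 8.5,"x": 0,"y": 0,"z": 0,"turn": 0}

```text
clock: 32.65
position: [535.7, 102.0, 256.2]
ee_rot: [-0.216, 0.976, -0.0, -0.0]
contact_force: [-0.3, -0.5, -0.2]
gripper_width: 84.7
```

```bash
python3 rt.py; cat > lev.py <<'E'
import sys
from bench import arm
from h import *
sg=int(sys.argv[1]);n=sys.argv[2];tc=float(sys.argv[3])
m=arm.camera_model("wrist");w,d=arm.get_image("wrist");T=np.array(m['pose']);dd=d.astype(float)
i,_=arm.get_image("side")
cv2.imwrite(f"pics/{n}.png",np.hstack([cv2.resize(w[:,:,::-1],(400,300)),cv2.resize(i[150:205,195:250,::-1],(300,300),interpolation=cv2.INTER_CUBIC)]))
A=np.array([592.4,-21.4]);U=np.array([.9961,-.088])*sg;N=np.array([.088,.9961])*sg
v,u=np.mgrid[0:384,0:512]
P=np.stack([(u-m['cx'])/m['fx']*dd,(v-m['cy'])/m['fy']*dd,dd],-1)@T[:3,:3].T+T[:3,3]
r=(P[...,:2]-A)@U;t=(P[...,:2]-A)@N;h=P[...,2]
k=(dd>0)&(np.hypot(r,t)<20)&(abs(h-224.5)<5)
for _ in range(3):
    M=np.c_[r[k],t[k],np.ones(k.sum())];c=np.linalg.lstsq(M,h[k],rcond=None)[0]
    k&=abs(h-(c[0]*r+c[1]*t+c[2]))<2
print("crown tilt r,t",c.round(4),k.sum())
k=(dd>0)&(abs(t-tc)<7)&(r>27)&(r<50)&(h>130)&(h<200)
for b in range(130,200,8):
    kk=k&(h>=b)&(h<b+8)
    if kk.sum()>2:print(b,kk.sum(),"r",np.percentile(r[kk],[2,50,98]).round(1),"t",np.percentile(t[kk],[2,98]).round(1))
k&=(h>148)&(h<182)&(r>30)
for _ in range(4):
    c=np.polyfit(h[k],r[k],1);k&=(np.polyval(c,h)-r)<1.5;k&=abs(r-np.polyval(c,h))<2.5
print("lever lean",-c[0],"r at s36",np.polyval(c,160),k.sum())
E
python3 lev.py -1 l22 4
```

```text
r,t -67.37016745800646 117.88645163386967 z 256.2090029869621 q [-0.216  0.976 -0.    -0.   ] F r,t,z -0.2780317730110776 -0.5162301144292796 -0.24845713656843155 32.65
crown tilt r,t [-2.200000e-03 -0.000000e+00  2.238203e+02] 2204
130 53 r [28.9 32.4 34.3] t [-2.4  9.7]
138 21 r [29.9 31.8 34.4] t [-2.8 10.9]
146 53 r [30.  33.  34.3] t [-2.9 10.3]
154 42 r [30.  33.3 34.6] t [-1.3  9.2]
162 54 r [30.9 33.7 34.8] t [-1.4  8.7]
170 58 r [30.2 33.5 34.5] t [-1.1  9. ]
178 86 r [29.8 32.8 34.2] t [-1.   9.1]
186 118 r [27.8 30.4 32.7] t [-0.8 10.3]
194 74 r [27.2 28.5 30.8] t [-1.6 10.9]
lever lean -0.0061326060131606 r at s36 33.40772424029996 205
```

View pics/l22.png

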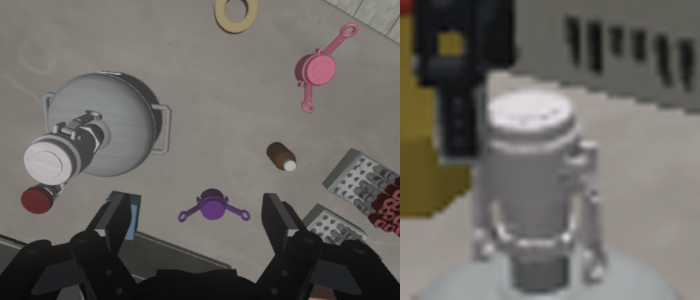

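Arm b is now at its stop, with a lean of -0.006 rad and its face at 33.4 mm (nominal 33.7). Next I'll check arm a the same way.

Emit:
servo_tool:
  rows:
    - {"fingers": 8.5,"x": -0.3,"y": -1.2,"z": 0,"turn": 0}
    - {"fingers": 8.5,"x": -0.6,"y": -2.4,"z": 0,"turn": 0}
    - {"fingers": 8.5,"x": -0.8,"y": -3.2,"z": 0,"turn": 0}
    - {"fingers": 8.5,"x": -0.9,"y": -3.5,"z": 0,"turn": 0}
    - {"fingers": 8.5,"x": -0.9,"y": -3.5,"z": 0,"turn": 0}
    - {"fingers": 8.5,"x": -0.9,"y": -3.5,"z": 0,"turn": 0}
    - {"fingers": 8.5,"x": -0.9,"y": -3.2,"z": 0,"turn": 0}
    - {"fingers": 8.5,"x": -0.7,"y": -2.4,"z": 0,"turn": 0}
    - {"fingers": 8.5,"x": -0.4,"y": -1.4,"z": 0,"turn": 0}
    - {"fingers": 8.5,"x": 0,"y": 0,"z": 0,"turn": 0}

```text
clock: 33.58
position: [697.6, -94.7, 254.7]
ee_rot: [-0.214, 0.977, -0.0, -0.001]
contact_force: [-0.7, 0.5, -0.9]
gripper_width: 85.4
```

Emit:
servo_tool:
  rows:
    - {"fingers": 8.5,"x": 0,"y": 0,"z": 0,"turn": 0}
    - {"fingers": 8.5,"x": 0,"y": 0,"z": 0,"turn": 0}
    - {"fingers": 8.5,"x": 0,"y": 0,"z": 0,"turn": 0}
    - {"fingers": 8.5,"x": 0,"y": 0,"z": 0,"turn": 0}

```text
clock: 33.92
position: [696.0, -89.9, 257.3]
ee_rot: [-0.217, 0.976, -0.0, 0.0]
contact_force: [-0.4, 0.2, -0.6]
gripper_width: 85.3
```

```bash
python3 rt.py; python3 lev.py 1 l23 0
```

```text
r,t 109.24479416930856 -59.13392434389458 z 257.2824819449027 q [-0.217  0.976 -0.     0.   ] F r,t,z -0.39912459920952276 0.13048309899824354 -0.621629419362449 33.9167
crown tilt r,t [1.80000e-03 5.10000e-03 2.24248e+02] 2995
130 4 r [28.4 28.9 29.2] t [1.3 6.7]
138 18 r [29.9 31.9 34.7] t [-5.6 -3.1]
146 46 r [29.  32.4 34.5] t [-4.4  2.2]
154 21 r [28.8 31.5 34.4] t [-0.9  4. ]
162 25 r [29.1 32.1 34.8] t [-1.  4.]
170 24 r [29.5 32.1 34.7] t [-0.9  3.1]
178 20 r [32.2 33.7 34.7] t [-0.8  6.3]
186 24 r [28.3 31.3 33.2] t [-6.4  6.9]
194 40 r [27.4 29.4 32.7] t [-6.8  6.2]
lever lean -0.03057101188535137 r at s36 33.164435076783505 68
```

View pics/l23.png

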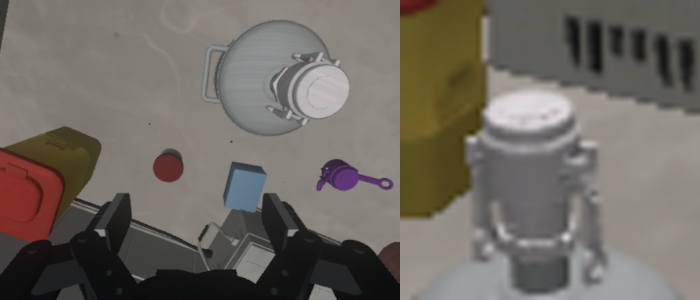

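Arm a is upright as well, with its outer face at 34.4–34.8 mm at every height. The gripper is clear, so I'm handing in.

```bash
python3 -c "
from bench import arm
print(arm.job_done()); print(arm.read_state()['clock'])"
```

```text
the job is handed in; nothing more can be done
None
the job is handed in; nothing more can be done
```

The canister is closed and I handed the job in at about 34 s. The hand-in gives no verdict, so everything below rests on my own measurements.

- **Seating the cap:** I picked the silver cap over the pink and purple look-alikes and set it on the adaptor. I pressed it home with about 26 N while both arms were open. The crown then read 223.3 mm, against 223 mm for fully home.
- **Cam arms:** I swung arm a down first, pushing up to 12 N, then arm b, using one fingertip of the open gripper.
- **Arm b needed a second push:** The first check showed it leaning out 0.07–0.09 rad, which is inside the limit but close. I pressed it again.
    - The first re-press sat too low. An upward push of about 11 N suggested the gripper was touching the cap, so I backed off and raised it.
    - The next press reached 22 N sideways at a hard stop. That is above the 5–15 N you suggested, though under the hard limits.
- **Final checks:** Both arms are upright at their stops:

| Check | Measured | Nominal |
|---|---|---|
| Arm a outer face | 34.4–34.8 mm | 33.7 mm |
| Arm b outer face | 33.4 mm | 33.7 mm |
| Crown height | 223.8–224.2 mm (within about 1.3 mm of home) | 223 mm |
| Cap tilt | about 0.005 rad | under 0.05 rad |

- **Disagreements:** Arm a's lean fit gave -0.03 rad from only a few points. While arm b was still up, I could only judge arm a as fully down from the side camera and from it not moving under 12 N. The shut fingertips also ended about 25 mm short of where the description puts them.
- **Other objects:** I touched nothing else on the table. The bottle and tape looked undisturbed in the last wrist views that showed them; I did not re-measure the specimen cup. The gripper ended clear of everything.

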